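# Aim the barcode reader at the sample carousel and index the wheel to the third tube

## Task

First take the bench barcode reader by the handle at its back and swivel and tilt it until it looks through the read gate of the sample carousel, at the middle of the label opening, and let go of it. Then grip the bar handle on top of the carousel and turn the tube wheel clockwise, click by click, to the third stop after home, where the third tube past the empty place stands in the gate, and finish while still holding the handle there, steady, so that the tube can be read. Leave the other things on the bench where they are.

Things in the scene. Friction and masses are not known exactly. Their poses are not given: they have to be found in the camera images.
- read_gate (a point): the point to aim at: middle of the label opening of the carousel's read gate (two black posts and a bar, on the fixed round cream base, 194 mm across), at the front of the tube there, 70 mm above the bench. Opening 40 mm wide, 46 to 96 mm above the bench. Frame of the base: z up, the gate opens outward along -y; the carousel's vertical axis lies 70 mm from here along +y
- reader_pivot (a point): where the reader's swivel axis (vertical) and tilt axis (level) cross, 150 mm above the bench, over the middle of its round black foot (112 mm across, fixed to the bench). Its frame is the foot's and does not turn with the reader: z up, x the way the reader faces when joint reader_swivel is 0
- reader_handle (a point): grip point in the middle of the reader's straight grey handle, 85 mm behind the pivot, on the line of sight. The handle is 28 mm wide, 26 mm high and runs from 36 to 136 mm behind the pivot; free space beside and under it. Frame of the reader: x forward along its line of sight, y to its left, z up through its back
- reader_sight (a point): middle of the reader's dark window, 65 mm ahead of the pivot on the line of sight. The reader is cream with a black nose, 56 mm wide and 48 mm high there; the line of sight runs from the pivot through this point along +x of the reader's frame (x forward, y left, z up)
- reader_swivel (a joint): turn of the reader and its yoke on the foot, rad, counter-clockwise from above positive; stops at +-1.2; stiff friction joint (about 0.10 N m) that stays where it is left
- reader_tilt (a joint): tilt of the reader in its yoke, rad, 0 level, positive nose down (and handle up); from -0.6 to 0.7; stiff friction joint (about 0.12 N m) that stays where it is left
- wheel_handle (a point): centre of the black bar handle on top of the tube wheel, on its vertical axis, 177 mm above the bench. Bar 64 mm long (along x of this frame, which turns with the wheel), 14 mm thick (y), 30 mm high, on an 18 mm stem; the tube caps reach 130 mm above the bench, up to 70 mm from the axis. The wheel has 16 places: 15 capped tubes and one empty
- wheel_turn (a joint): angle of the tube wheel, rad, clockwise from above positive. A spring ball clicks into 16 stops: 0, 0.3927, 0.7854, 1.178 and so on; about 0.1 N m takes it over a click. Home is 0: the empty place in the gate, with a dead stop 0.1 further back; at stop n the n-th tube stands in the gate. It starts at home, at the first stop or, rarely, poised between
- reader: the reader itself, turning with both joints; origin at the pivot, x forward along the line of sight
- wheel: the whole tube wheel with its bar handle, turning on the carousel base; origin on its axis at bench height, x along the bar, z up
- jar_small: bystander, leave where it is: small white specimen jar with a red screw lid, 48 mm across, 58 mm high; origin under its middle
- jar_large: bystander, leave where it is: larger white specimen jar with a red screw lid, 69 mm across, 73 mm high; origin under its middle
- dish: bystander, leave where it is: flat round covered culture dish, 65 mm across, 16 mm high; origin under its middle
- tube_rack: bystander, leave where it is: purple tube rack with 21 places, 70 x 170 mm, 95 mm high with its capped tubes; origin under its middle
- tip_box: bystander, leave where it is: grey box of pipette tips, 85 x 115 mm, 56 mm high; origin under its middle
- reagent: bystander, leave where it is: green glass reagent bottle with a white cap, 54 mm across, 115 mm high; origin under its middle
Mind the look-alikes: they are no part of the job. What is shaped like the part that bears reader_pivot but pink is not meant.

How it is judged:
By the outcome, as a careful person would: the job done as asked, in the order asked, and still so for the second after the job is handed in, while the arm keeps its last pose, push and grip.
It also fails if it takes over 51 s, if anything falls off the work surface, if the arm or the gripper's body presses on something with over 40 N, if the wrist force passes 120 N, or if a joint passes its speed limit or range.

## Robot

A 6-joint arm with a two-finger parallel gripper is mounted at the origin on the work surface. World frame = base frame: x ahead of the robot, y to its left, z up, the work surface at z = 0. Lengths are in mm, angles in rad, forces in N, time in s.
With the tool pointing down it reaches from about 350 to 975 mm from the base axis. Payload 7.1 kg.
Tool frame: the origin (TCP) lies at the very end of the fingers, on their centre line; the grasp point (between the pads) lies 19 mm behind it (ctrl.grip_point_offset is the distance from the TCP to the grasp point, in mm); x points along the fingers, y is the direction in which the jaws open and shut, and the axes are right-handed (so a half turn about x gives the same grasp; the last joint's range is limited). The gripper opens to 88 mm and grips with 3 to 60 N. Pads are 20 mm wide; open, the fingers measure 115 mm over their backs; the gripper's body (75 mm by 178 mm) begins 61 mm behind the grasp point.
Start: joints at [-0.019, 0.423, 1.63, -0, 1.089, -0.019], TCP at [624.984, 0.026, 222.675] pointing down, gripper open.
Joint ranges: [-3, 3], [-0.9, 2.11], [0.09, 2.58], [-1.31, 4.45], [0.11, 2.69], [-2.54, 2.54]. Speed limits (rad/s): [2.39, 2.39, 3.01, 3.14, 3.14, 3.14].

## Interface

Orientations are given as a rotation vector (axis times angle).
In Python, from workcell import ctrl, vision, workorder gives the robot as it stands.
- The arm moves only by the shell command python3 -m crank 'ROWS'. ROWS is JSON, a list of rows, each a list of 3 entries, a list of its own where there are three numbers: the shift along the tool's x, y, z in m, then the turn, a rotation vector about the tool's x, y, z in rad, then the finger opening in m, from 0 to 0.0878. In form: [[[dx, dy, dz], [wx, wy, wz], jaw], ...]. A call has exactly 8 rows; each row shifts and turns the commanded pose from where the row before left it, along the tool's axes as they then stand; what a row does not reach is not made up. A row lasts 1/12 s, in which the tool goes at most 41.7 mm and 7.16 degrees, less where a joint would pass 70% of its speed; a pose out of reach is approached as far as the arm can. A call with a gripper value outside its range is refused whole. The fingers move at their own pace and stop on an object; the grip force is fixed at half the most. Time passes only in rows, so rows that do not move let the fingers close, or fill a call up. It gives the time, the measured TCP pose, the force and the opening at its end, in the units of the state.
- ctrl.get_obs(): the state, without advancing time (a new reading comes with each control period).
- vision.get_image(name): name is "scene" or "side" or "wrist"; returns a dict with "img" (400x640x3 uint8, blue, green, red), "mtx" (3x3 intrinsics, pixels), "rvec" (rotation vector, rad) and "tvec" (3), from world to camera coordinates, as OpenCV has them; the wrist camera has in their place "hand_eye" (4x4, takes a point from camera to tool coordinates, whose origin is the TCP and whose axes are the tool frame's). Camera axes: x right, y down, z forward; pixel columns grow to the right and rows downward; lengths in mm; the calibration is good to about 2 mm. A picture is of the moment at which its call begins: read the wrist's pose just before it. There is no depth.
- workorder.close_job(): hands the job in, once; it reports no verdict.
The state is a dict: "t": time; "qpos": joint angles; "qvel": joint speeds; "joint_torque": joint torques, N m; "ee_pos": TCP position; "orientation": TCP orientation; "ft_force": force on the tool from outside, world axes, zero at the start; "moment": the same for the moment, N m; "width": finger opening in mm.
Only numpy, scipy, OpenCV 4.12 (cv2) and the standard library are available. Lean on these libraries where they do the work, as an engineer would, in place of code of your own. Each camera call takes 0.05 s, during which the arm holds its last target.

## Working session

There is one attempt and no reset: what is moved stays moved. The work goes in short steps, Python scripts to look and compute and a shell command to move; the robot and the scene stay as the last step left them, time stands still between calls to the robot, and variables do not carry over. Pictures are saved under pics/ and viewed, and the job is handed in when it is done.

```bash
ls; mkdir -p pics
python3 - <<'E'
from workcell import ctrl, vision
import cv2
o=ctrl.get_obs(); print(o)
for n in ["scene","side","wrist"]:
    d=vision.get_image(n); cv2.imwrite(f"pics/{n}0.png",d["img"])
    print(n,{k:(v.tolist() if hasattr(v,'tolist') else v) for k,v in d.items() if k!="img"})
E
```

```text
pics
{'t': 0.0, 'qpos': array([-1.90094223e-02,  4.23826850e-01,  1.63065834e+00,  1.83138253e-05,
        1.08858610e+00, -1.89846270e-02]), 'qvel': array([ 1.26241418e-04, -8.64870469e-04,  2.06270797e-04,  4.27687024e-05,
       -6.86705568e-04,  1.01911671e-04]), 'joint_torque': array([ 1.28069914e-03, -5.44622147e+01, -2.73670936e+01,  6.42951974e-02,
        2.27214623e-02, -1.51321510e-04]), 'ee_pos': array([6.24465170e+02, 3.50232728e-02, 2.21922863e+02]), 'orientation': array([ 1.20855753,  1.21030484, -1.21029153]), 'ft_force': array([-0.63070386,  0.00268226, -0.14335068]), 'moment': array([ 0.03388865,  0.03312395, -0.00822595]), 'width': 87.97922245440574}
scene {'mtx': [[485.2171733280348, 0.0, 321.21456583130185], [0.0, 485.2171733280348, 193.33324412225306], [0.0, 0.0, 1.0]], 'rvec': [2.2739830351737393, 1.185450475774496, -0.37671948660314436], 'tvec': [-287.52949263168955, -253.774878351788, 1516.0709370302184]}
side {'mtx': [[457.210100073362, 0.0, 325.0519732817946], [0.0, 457.210100073362, 196.30461543158452], [0.0, 0.0, 1.0]], 'rvec': [2.355238801561782, -0.5186099868624464, 0.20668921522044933], 'tvec': [-432.05276399474224, 258.15424373780183, 1068.7751570567484]}
wrist {'mtx': [[304.492073357473, 0.0, 322.08841221333694], [0.0, 304.492073357473, 193.32953709708644], [0.0, 0.0, 1.0]], 'hand_eye': [[-0.0012397680363325325, -0.2605823030084871, 0.9654508409722405, -162.20981103691236], [0.9999987813916917, -0.0012390670583738205, 0.0009496988753612792, -0.36992466258856105], [0.0009487836134217714, 0.9654508418721356, 0.26058352161646187, -72.65384598309059], [0.0, 0.0, 0.0, 1.0]]}
```

View pics/scene0.png

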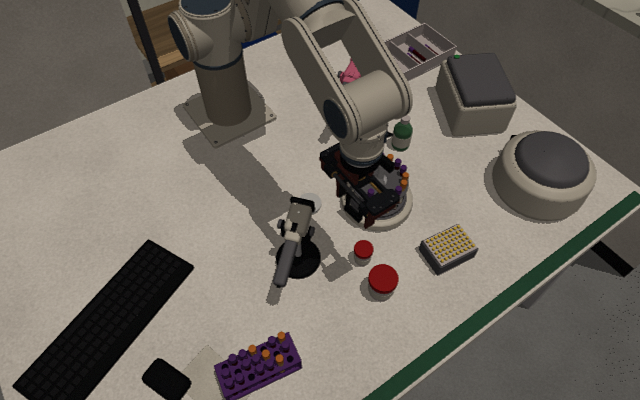

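View pics/side0.png

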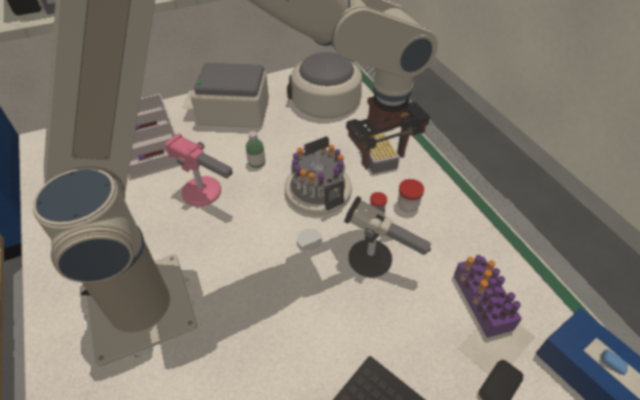

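View pics/wrist0.png

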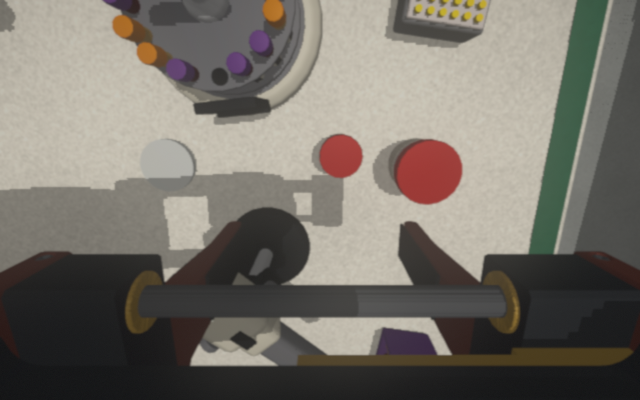

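```bash
cat > h.py <<'E'
from workcell import ctrl, vision
import numpy as np, cv2
from scipy.spatial.transform import Rotation as R
def cam(n):
    o=ctrl.get_obs(); d=vision.get_image(n)
    K=np.array(d["mtx"])
    if n=="wrist":
        T=np.eye(4);T[:3,:3]=R.from_rotvec(o["orientation"]).as_matrix();T[:3,3]=o["ee_pos"]
        X=T@np.array(d["hand_eye"]); Xi=np.linalg.inv(X); Rm=Xi[:3,:3];t=Xi[:3,3]
    else:
        Rm=R.from_rotvec(np.array(d["rvec"]).ravel()).as_matrix(); t=np.array(d["tvec"]).ravel()
    return d["img"],K,Rm,t
def save(n,name):
    img,K,Rm,t=cam(n); cv2.imwrite(f"pics/{name}.png",img); np.savez(f"{name}.npz",K=K,R=Rm,t=t); return img,K,Rm,t
def load(name):
    z=np.load(f"{name}.npz"); return z["K"],z["R"],z["t"]
def proj(C,P):
    K,Rm,t=C; p=(np.atleast_2d(P)@Rm.T+t)@K.T; return p[:,:2]/p[:,2:]
def ray(C,uv):
    K,Rm,t=C; c=-Rm.T@t; d=Rm.T@np.linalg.solve(K,np.array([uv[0],uv[1],1.])); return c,d/np.linalg.norm(d)
def onz(C,uv,z):
    c,d=ray(C,uv); return c+d*(z-c[2])/d[2]
def tri(L):
    A=np.zeros((3,3));b=np.zeros(3)
    for C,uv in L:
        c,d=ray(C,uv);M=np.eye(3)-np.outer(d,d);A+=M;b+=M@c
    x=np.linalg.solve(A,b); return x
def circ(c,r,z,n=60):
    a=np.linspace(0,2*np.pi,n); return np.c_[c[0]+r*np.cos(a),c[1]+r*np.sin(a),0*a+z]
E
python3 - <<'E'
from h import *
cs=[]
for n in ["scene","side","wrist"]:
    img,K,Rm,t=save(n,n+"1")
S=load("scene1");D=load("side1");W=load("wrist1")
print("foot",onz(S,(298,258),10),onz(D,(370,258),10),onz(W,(268,245),10))
print("base side",onz(D,(318,188),15))
img=cv2.imread("pics/side1.png"); cv2.imwrite("pics/side1c.png",cv2.resize(img[120:300,240:450],None,fx=3.3,fy=3.3,interpolation=cv2.INTER_CUBIC))
img=cv2.imread("pics/scene1.png"); cv2.imwrite("pics/scene1c.png",cv2.resize(img[130:310,230:440],None,fx=3.3,fy=3.3,interpolation=cv2.INTER_CUBIC))
E
```

```text
foot [ 554.90573163 -107.93551441   10.        ] [ 550.1036766  -110.11805233   10.        ] [552.32927373 -99.79839482  10.        ]
base side [529.24630346 161.66137176  15.        ]
```

View pics/side1c.png

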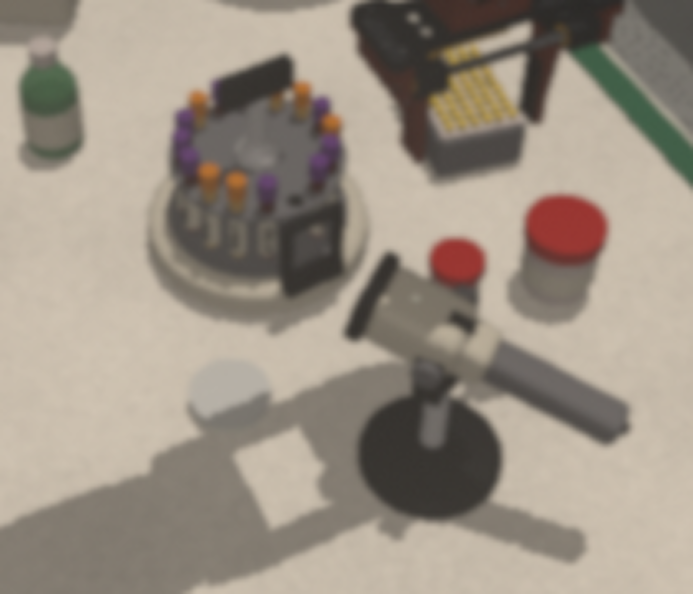

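View pics/scene1c.png

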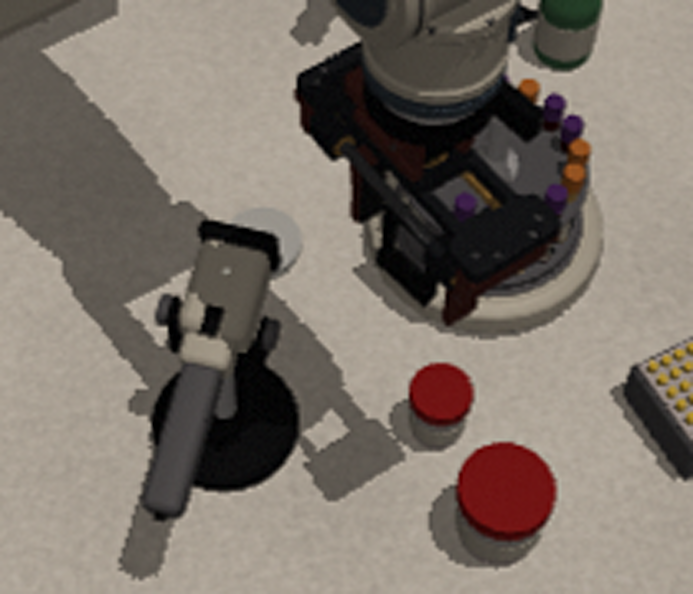

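The thing wanted is the cream reader on the black foot, at scene (298,258) and side (370,258). The look-alike is the pink one, at scene (350,70) and side (200,190). The crops confirm cream body, black nose and foot, grey handle. Next I raise the arm for a clear view.

```bash
python3 -m crank '[[[-0.033,-0.011,-0.007],[0,0,0],0.0878],[[-0.033,-0.011,-0.007],[0,0,0],0.0878],[[-0.033,-0.011,-0.007],[0,0,0],0.0878],[[-0.033,-0.011,-0.007],[0,0,0],0.0878],[[-0.033,-0.011,-0.007],[0,0,0],0.0878],[[-0.033,-0.011,-0.007],[0,0,0],0.0878],[[0,0,0],[0,0,0],0.0878],[[0,0,0],[0,0,0],0.0878]]'
python3 - <<'E'
from h import *
for n in ["scene","wrist"]:
    img,K,Rm,t=save(n,n+"2")
img=cv2.imread("pics/scene2.png"); cv2.imwrite("pics/scene2c.png",cv2.resize(img[130:310,230:440],None,fx=3.3,fy=3.3,interpolation=cv2.INTER_CUBIC))
E
```

```text
t: 0.97
ee_pos: [559.4, 42.4, 423.1]
orientation: [1.211, 1.206, -1.205]
ft_force: [0.4, 0.4, -0.5]
width: 88.1
```

View pics/wrist2.png

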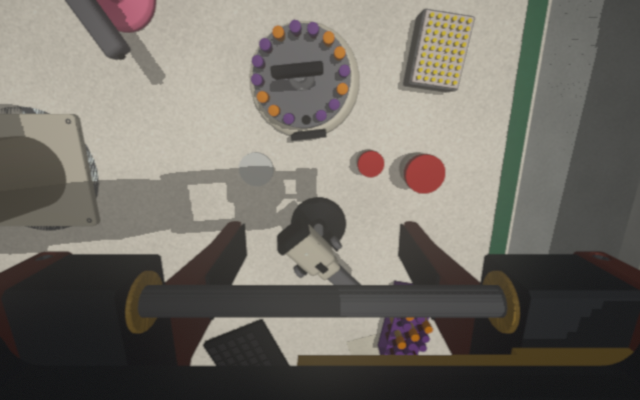

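View pics/scene2c.png

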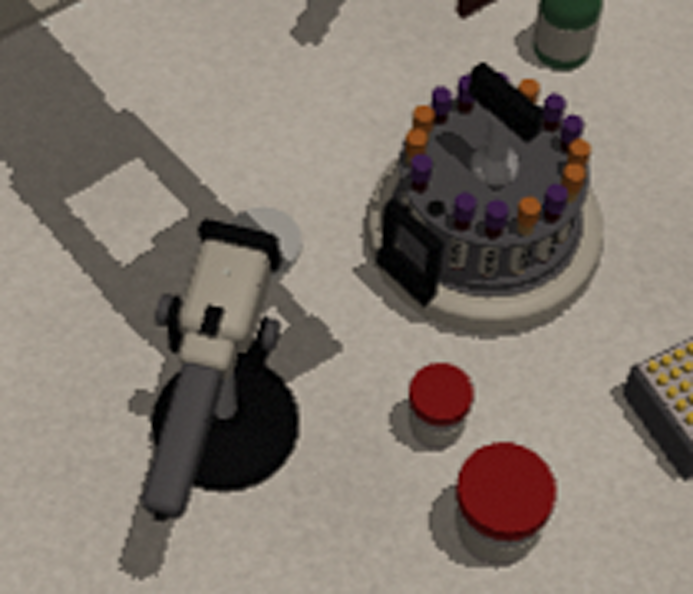

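Run:
```python
from h import *
img=cv2.imread("pics/wrist2.png"); cv2.imwrite("pics/w2c.png",cv2.resize(img[10:150,230:370],None,fx=5,fy=5,interpolation=cv2.INTER_CUBIC)[:600*2])
cv2.imwrite("pics/w2c.png",cv2.resize(img[10:150,230:380],None,fx=4.2,fy=4.2,interpolation=cv2.INTER_CUBIC))
cv2.imwrite("pics/w2r.png",cv2.resize(img[180:330,240:420],None,fx=4,fy=4,interpolation=cv2.INTER_CUBIC))
```

```text
(no output)
```

View pics/w2c.png

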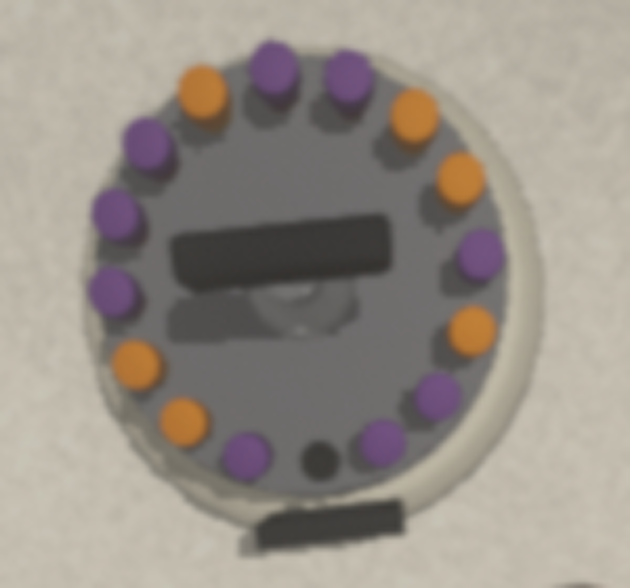

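View pics/w2r.png

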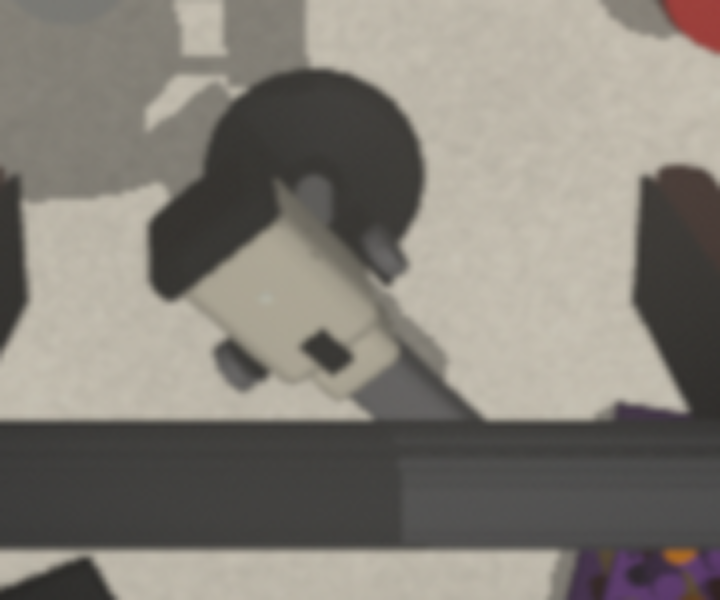

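```bash
cat > fitc.py <<'E'
from h import *
from scipy.optimize import least_squares
def un(c,s,off): return (np.array(c,float)+.5)/s-.5+np.array(off)
W=load("wrist2");S=load("scene2");D=load("side1")
caps=un([(274,68),(349,79),(414,116),(461,180),(480,255),(472,332),(437,397),(383,442),(246,457),(184,422),(137,365),(113,292),(117,214),(149,144),(203,91)],4.2,(230,10))
idx=np.array([0,1,2,3,4,5,6,7,9,10,11,12,13,14,15])
def f(p,C=W,uv=caps):
    a=p[3]-idx*np.pi/8
    P=np.c_[p[0]+p[2]*np.cos(a),p[1]+p[2]*np.sin(a),0*a+130]
    return (proj(C,P)-uv).ravel()
r=least_squares(f,[530,160,60,1.7]); print(r.x,np.abs(r.fun).max(),"empty dir",r.x[3]-8*np.pi/8)
A=r.x
q=lambda c:onz(W,un(c,4.2,(230,10)),192)
# bar top outline ends
L=(q((172,236))+q((180,285)))/2; Rr=(q((389,216))+q((390,268)))/2
print("bar approx",L,Rr,np.linalg.norm(L-Rr),np.arctan2(*(Rr-L)[[1,0]]),(L+Rr)/2)
q=lambda c,z:onz(W,un(c,4.2,(230,10)),z)
for z in (100,106,112):
    a,b=q((257,550),z),q((404,532),z); print("gate",z,a,b,np.linalg.norm(a-b),np.arctan2(*(b-a)[[1,0]]),(a+b)/2)
# side caps
un2=lambda c:un(c,3.3,(240,120))
s3=lambda c:un(c,3.3,(230,130))
# overlays
for nm,C in (("wrist2",W),("scene2",S),("side1",D)):
    img=cv2.imread(f"pics/{nm}.png"); k=3; img=cv2.resize(img,None,fx=k,fy=k,interpolation=cv2.INTER_CUBIC)
    def dr(P,c):
        cv2.polylines(img,[((proj(C,P)+.5)*k-.5).round().astype(int)],False,c,1)
    dr(circ(A,97,0),(0,0,255)); dr(circ(A,70,130),(0,255,0)); 
    a=A[3]-np.pi
    u=np.array([np.cos(a),np.sin(a)])
    dr(np.array([[A[0],A[1],177],[*(A[:2]+70*u),70]]),(255,0,0))
    dr(circ((551,-108),56,0),(0,0,255)); 
    pc=proj(C,np.array([[A[0],A[1],80],[551,-108,100]])).mean(0)*k
    x0,y0=(pc-300).astype(int); x0=max(0,x0);y0=max(0,y0)
    cv2.imwrite(f"pics/ov_{nm}.png",img[y0:y0+600,x0:x0+640])
E
python3 fitc.py
```

```text
[528.78062813 163.77230674  61.50261398   1.66346809] 0.412090325810027 empty dir -1.4781245644892016
bar approx [498.58319775 160.54239471 192.        ] [559.61580132 165.45102771 192.        ] 61.229677252029454 0.08025366647496937 [529.09949954 162.99671121 192.        ]
gate 100 [510.36214756  70.17430118 100.        ] [565.29047803  76.76595768 100.        ] 55.322431470836975 0.11943353556396345 [537.8263128   73.47012943 100.        ]
gate 106 [510.95752054  70.7279807  106.        ] [565.20377221  77.23778455 106.        ] 54.63545887776449 0.1194335355639635 [538.08064637  73.98288262 106.        ]
gate 112 [511.55289352  71.28166022 112.        ] [565.11706639  77.70961142 112.        ] 53.94848628469207 0.11943353556396313 [538.33497995  74.49563582 112.        ]
```

View pics/ov_wrist2.png

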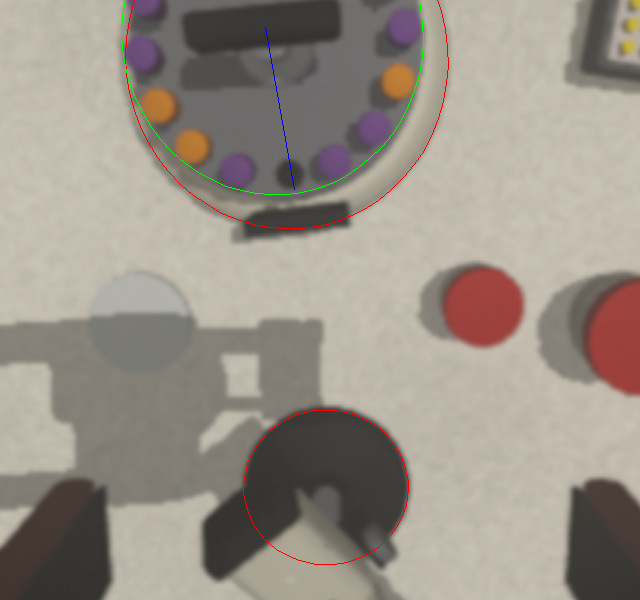

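View pics/ov_scene2.png

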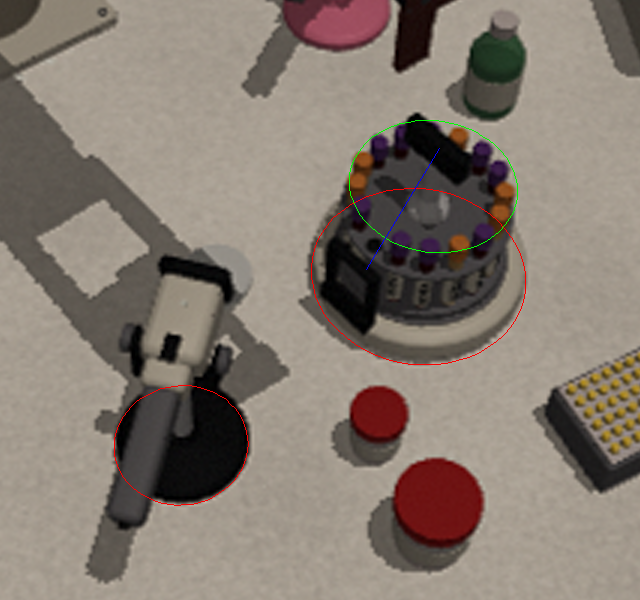

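View pics/ov_side1.png

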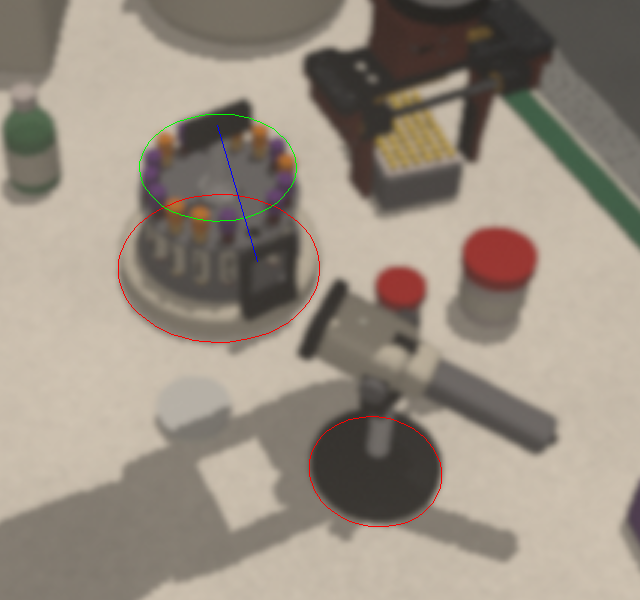

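```bash
cat >> h.py <<'E'
def rframe(b,t):  # bearing b, tilt t(nose down +): columns x fwd,y left,z up
    return R.from_euler('ZY',[b,t]).as_matrix()
def reader_pts(p,b,t):
    M=rframe(b,t); o=np.array([p[0],p[1],150.])
    H=[(x,y,z) for x in (-36,-136) for y in (-14,14) for z in (-13,13)]
    N=[(65,y,z) for y in (-28,28) for z in (-24,24)]
    return o+np.array(H)@M.T, o+np.array(N)@M.T, o+np.array([[-136,0,0],[65,0,0]])@M.T
def overlay(nm,p,b,t,out,crop,k=3,extra=[]):
    C=load(nm); img=cv2.imread(f"pics/{nm}.png"); img=cv2.resize(img,None,fx=k,fy=k,interpolation=cv2.INTER_CUBIC)
    def dr(P,c): cv2.polylines(img,[((proj(C,P)+.5)*k-.5).round().astype(int)],False,c,1)
    H,N,A=reader_pts(p,b,t)
    for i,j in ((0,1),(0,2),(3,1),(3,2),(4,5),(4,6),(7,5),(7,6),(0,4),(1,5),(2,6),(3,7)): dr(H[[i,j]],(0,255,0))
    dr(N[[0,1,3,2,0]],(0,255,255)); dr(A,(255,0,0)); dr(circ(p,56,0),(0,0,255))
    for P,c in extra: dr(np.array(P),c)
    x0,y0,x1,y1=[int(v*k) for v in crop]; cv2.imwrite(f"pics/{out}.png",img[y0:y1,x0:x1])
E
python3 - <<'E'
from h import *
un=lambda c,s,off:(np.array(c,float)+.5)/s-.5+np.array(off)
S=load("scene2");D=load("side1")
e=tri([(S,un((165,500),3.3,(230,130))),(D,un((612,420),3.3,(240,120)))])
n=tri([(S,un((240,247),3.3,(230,130))),(D,un((374,300),3.3,(240,120)))])
print(e,n)
p=np.array([551,-108,150]); d=p-e; print(np.linalg.norm(d),np.arctan2(d[1],d[0]),np.arcsin(-d[2]/np.linalg.norm(d)))
b=np.arctan2(d[1],d[0]);t=np.arcsin(-d[2]/np.linalg.norm(d))
overlay("scene2",p,b,t,"o1s",(240,180,380,310),5)
overlay("side1",p,b,t,"o1d",(320,170,450,290),5)
E
```

```text
[ 632.08168418 -201.39670657  123.92105134] [516.45553558 -64.40474987 162.49251299]
126.40132859347841 2.2857294149017617 -0.20781113828155046
```

View pics/o1s.png

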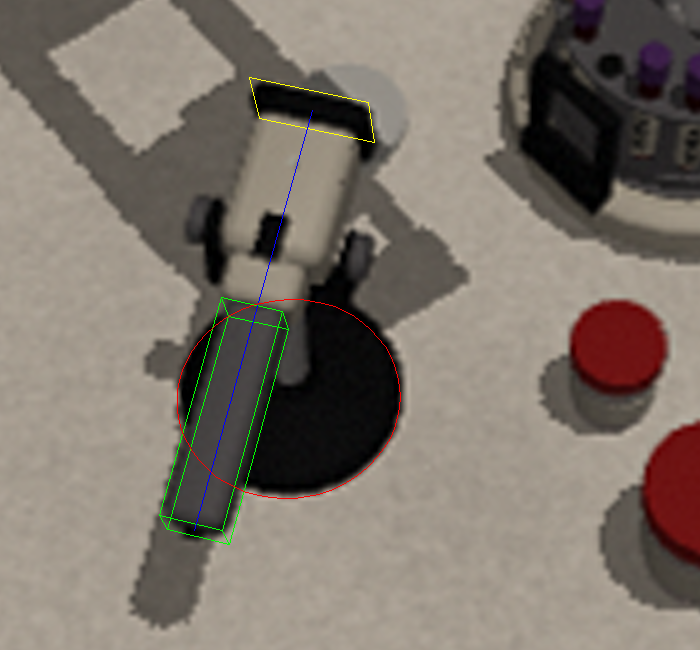

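View pics/o1d.png

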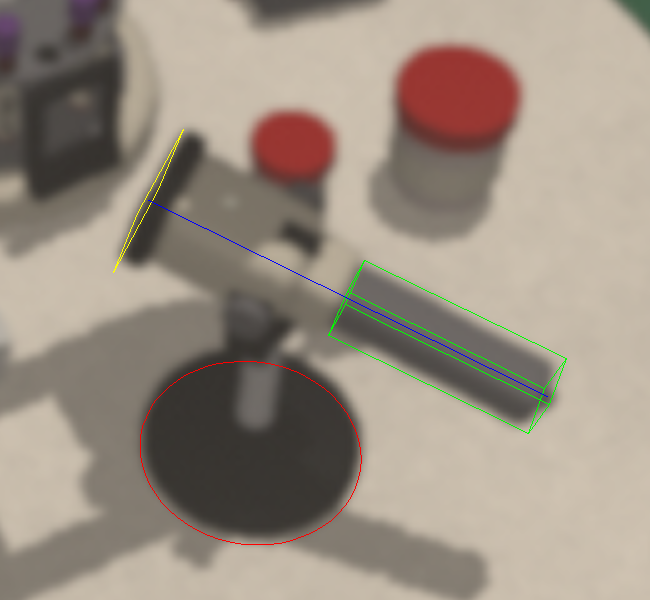

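```bash
cat >> h.py <<'E'
def Tcur():
    o=ctrl.get_obs(); T=np.eye(4);T[:3,:3]=R.from_rotvec(o["orientation"]).as_matrix();T[:3,3]=o["ee_pos"]; return T
def Tgrasp(p,b,t,back=0,along=-85,up=0):
    M=rframe(b,t); T=np.eye(4)
    T[:3,:3]=np.c_[-M[:,2],-M[:,1],-M[:,0]]
    T[:3,3]=np.array([p[0],p[1],150])+M@np.array([along,0,up])+T[:3,0]*(19-back); return T
def rows(T0,T1,n):
    D=np.linalg.inv(T0)@T1; w=R.from_matrix(D[:3,:3]).as_rotvec()/n
    A=sum(R.from_rotvec(w*k).as_matrix() for k in range(n)); d=np.linalg.solve(A,D[:3,3])/1000
    print(n,"rows of",np.round(d,4).tolist(),np.round(w,4).tolist(),"step",round(np.linalg.norm(d)*1e3,1),"mm",round(np.degrees(np.linalg.norm(w)),2),"deg")
E
python3 - <<'E'
from h import *
T=Tgrasp((551,-108),2.286,-0.208,70); print(T.round(3))
rows(Tcur(),T,14)
E
```

```text
[[-1.35000e-01  7.55000e-01  6.42000e-01  6.12445e+02]
 [ 1.56000e-01  6.56000e-01 -7.39000e-01 -1.78739e+02]
 [-9.78000e-01 -0.00000e+00 -2.07000e-01  1.82348e+02]
 [ 0.00000e+00  0.00000e+00  0.00000e+00  1.00000e+00]]
14 rows of [0.0153, -0.0011, 0.0181] [-0.0509, 0.0142, -0.0052] step 23.7 mm 3.04 deg
```

```bash
python3 -m crank '[[[0.0153,-0.0011,0.0181],[-0.0509,0.0142,-0.0052],0.0878],[[0.0153,-0.0011,0.0181],[-0.0509,0.0142,-0.0052],0.0878],[[0.0153,-0.0011,0.0181],[-0.0509,0.0142,-0.0052],0.0878],[[0.0153,-0.0011,0.0181],[-0.0509,0.0142,-0.0052],0.0878],[[0.0153,-0.0011,0.0181],[-0.0509,0.0142,-0.0052],0.0878],[[0.0153,-0.0011,0.0181],[-0.0509,0.0142,-0.0052],0.0878],[[0.0153,-0.0011,0.0181],[-0.0509,0.0142,-0.0052],0.0878],[[0.0153,-0.0011,0.0181],[-0.0509,0.0142,-0.0052],0.0878]]'
python3 -m crank '[[[0.0153,-0.0011,0.0181],[-0.0509,0.0142,-0.0052],0.0878],[[0.0153,-0.0011,0.0181],[-0.0509,0.0142,-0.0052],0.0878],[[0.0153,-0.0011,0.0181],[-0.0509,0.0142,-0.0052],0.0878],[[0.0153,-0.0011,0.0181],[-0.0509,0.0142,-0.0052],0.0878],[[0.0153,-0.0011,0.0181],[-0.0509,0.0142,-0.0052],0.0878],[[0.0153,-0.0011,0.0181],[-0.0509,0.0142,-0.0052],0.0878],[[0,0,0],[0,0,0],0.0878],[[0,0,0],[0,0,0],0.0878]]'
python3 - <<'E'
from h import *
for n in ["wrist","side"]: save(n,n+"3")
print(Tcur().round(3))
overlay("wrist3",(551,-108),2.286,-.208,"o3w",(160,20,480,320),2.4,[(circ((528.8,163.6),97,0),(0,0,255))])
overlay("side3",(551,-108),2.286,-.208,"o3d",(310,100,470,300),3)
E
```

```text
t: 1.73
ee_pos: [571.8, -96.2, 288.2]
orientation: [0.958, 1.491, -0.875]
ft_force: [0.4, -0.2, 0.3]
width: 87.9
t: 2.4
ee_pos: [611.6, -178.9, 180.4]
orientation: [0.758, 1.661, -0.615]
ft_force: [0.4, -0.1, 0.6]
width: 87.9
[[-1.35000e-01  7.56000e-01  6.41000e-01  6.12575e+02]
 [ 1.57000e-01  6.55000e-01 -7.39000e-01 -1.78336e+02]
 [-9.78000e-01  1.00000e-03 -2.07000e-01  1.83291e+02]
 [ 0.00000e+00  0.00000e+00  0.00000e+00  1.00000e+00]]
```

View pics/o3w.png

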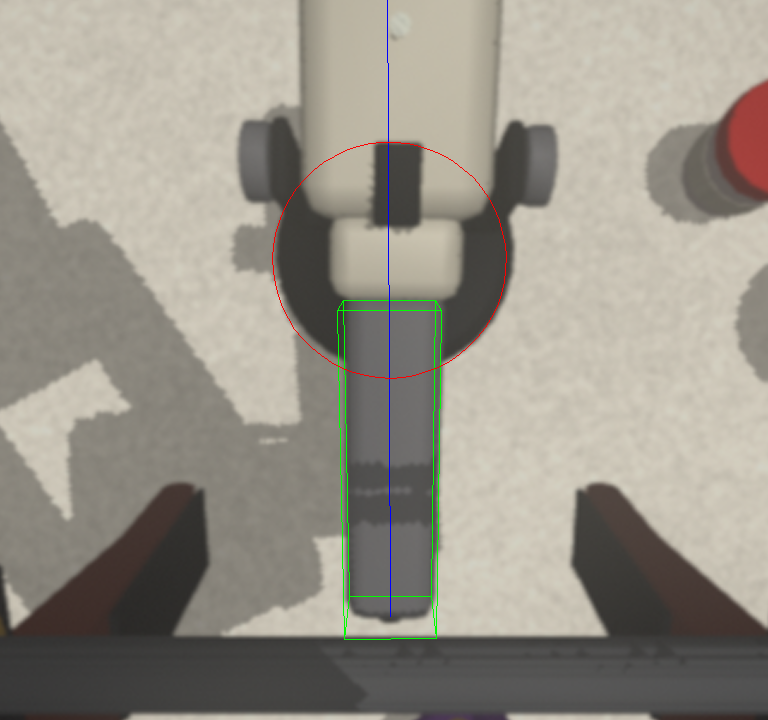

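View pics/o3d.png

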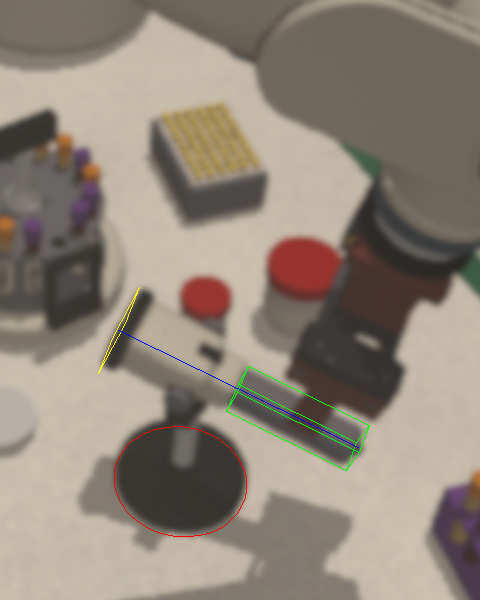

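Run:
```python
from h import *
rows(Tcur(),Tgrasp((552.2,-107),2.274,-0.208,0),8)
```

```text
8 rows of [0.0089, 0.0, 0.0001] [0.0013, -0.0001, 0.0002] step 8.9 mm 0.08 deg
```

```bash
python3 -m crank '[[[0.0089,0,0],[0.0013,0,0],0.0878],[[0.0089,0,0],[0.0013,0,0],0.0878],[[0.0089,0,0],[0.0013,0,0],0.0878],[[0.0089,0,0],[0.0013,0,0],0.0878],[[0.0089,0,0],[0.0013,0,0],0.0878],[[0.0089,0,0],[0.0013,0,0],0.0878],[[0.0089,0,0],[0.0013,0,0],0.0878],[[0.0089,0,0],[0.0013,0,0],0.0878]]'
python3 -m crank '[[[0,0,0],[0,0,0],0.05],[[0,0,0],[0,0,0],0.035],[[0,0,0],[0,0,0],0.025],[[0,0,0],[0,0,0],0.02],[[0,0,0],[0,0,0],0.02],[[0,0,0],[0,0,0],0.02],[[0,0,0],[0,0,0],0.02],[[0,0,0],[0,0,0],0.02]]'
python3 - <<'E'
from h import *
for n in ["wrist","side","scene"]: save(n,n+"4")
T=Tcur();print(T.round(3)); g=T[:3,3]-19*T[:3,0]; print("grip",g); d=np.array([552.2,-107,150])-g; print(np.linalg.norm(d),np.arctan2(d[1],d[0]),np.arcsin(-d[2]/np.linalg.norm(d)))
overlay("wrist4",(552.2,-107),2.274,-.208,"o4w",(160,20,480,320),2.4)
overlay("side4",(552.2,-107),2.274,-.208,"o4d",(310,100,470,300),3)
E
```

```text
t: 3.17
ee_pos: [603.4, -167.5, 113.0]
orientation: [0.764, 1.653, -0.621]
ft_force: [0.2, -0.0, -0.5]
width: 87.8
t: 3.83
ee_pos: [603.8, -167.7, 114.3]
orientation: [0.764, 1.653, -0.621]
ft_force: [-0.1, 0.6, 0.4]
width: 38.2
[[-1.34000e-01  7.62000e-01  6.34000e-01  6.03639e+02]
 [ 1.56000e-01  6.48000e-01 -7.46000e-01 -1.67774e+02]
 [-9.79000e-01 -1.00000e-03 -2.06000e-01  1.14150e+02]
 [ 0.00000e+00  0.00000e+00  0.00000e+00  1.00000e+00]]
grip [ 606.18124086 -170.73806742  132.74457625]
85.28930326994778 2.273501370436671 -0.20372264700484313
```

View pics/o4w.png

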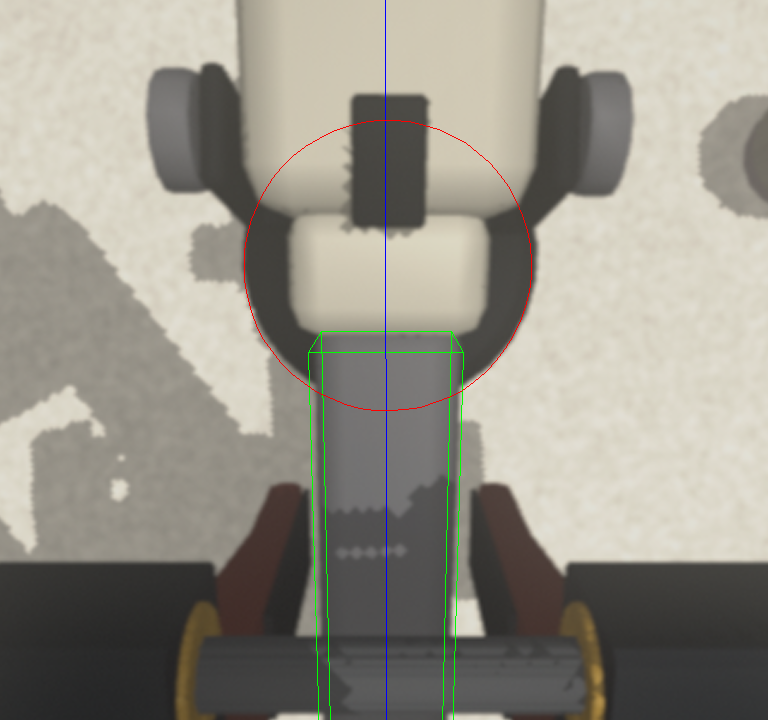

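View pics/o4d.png

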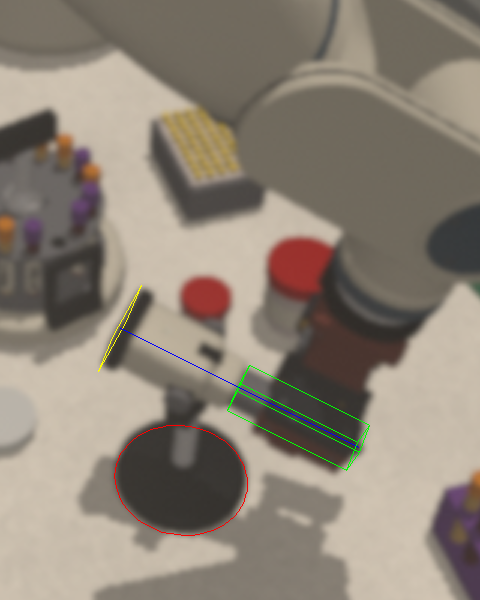

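```bash
python3 -m crank '[[[0,0,0],[0,0,0],0.02],[[0,0,0],[0,0,0],0.02],[[0,0,0],[0,0,0],0.02],[[0,0,0],[0,0,0],0.02],[[0,0,0],[0,0,0],0.02],[[0,0,0],[0,0,0],0.02],[[0,0,0],[0,0,0],0.02],[[0,0,0],[0,0,0],0.02]]'
python3 - <<'E'
from h import *
T=Tcur(); g=T[:3,3]-19*T[:3,0]; print("grip",g); 
p=np.array([552.3,-106.9]);A=np.array([528.8,163.6]);yaw=0.098
G=A+70*np.array([np.sin(yaw),-np.cos(yaw)]); d=G-p; b=np.arctan2(d[1],d[0]); t=np.arctan2(80,np.hypot(*d)); print("gate",G,"b,t",b,t)
b0=2.272;t0=-.208
o=np.array([*p,150])
def rot(T,axis,ang):
    Q=np.eye(4);Q[:3,:3]=R.from_rotvec(np.array(axis)*ang).as_matrix();Q[:3,3]=o-Q[:3,:3]@o;return Q@T
T1=rot(T,(0,0,1),b-b0); rows(T,T1,16)
ax=np.array([-np.sin(b),np.cos(b),0]); T2=rot(T1,ax,t-t0); rows(T1,T2,16); print(T1.round(2),T2.round(2))
E
```

```text
t: 4.65
ee_pos: [603.6, -167.7, 114.1]
orientation: [0.763, 1.653, -0.621]
ft_force: [-0.4, -1.0, 0.7]
width: 27.8
grip [ 606.18667799 -170.69862256  132.69203205]
gate [535.6490247   93.93587106] b,t 1.6535155142528635 0.3778943424170543
16 rows of [0.0, -0.0031, -0.0001] [0.0378, 0.0, 0.0079] step 3.1 mm 2.21 deg
16 rows of [-0.0031, -0.0, 0.0006] [0.0001, -0.0366, -0.0001] step 3.2 mm 2.1 deg
[[-2.0000e-02  1.0000e+00  8.0000e-02  5.5886e+02]
 [ 2.0000e-01  9.0000e-02 -9.7000e-01 -1.8623e+02]
 [-9.8000e-01 -0.0000e+00 -2.1000e-01  1.1410e+02]
 [ 0.0000e+00  0.0000e+00  0.0000e+00  1.0000e+00]] [[ 3.0000e-02  1.0000e+00  8.0000e-02  5.5941e+02]
 [-3.7000e-01  9.0000e-02 -9.3000e-01 -1.9279e+02]
 [-9.3000e-01 -0.0000e+00  3.7000e-01  1.6410e+02]
 [ 0.0000e+00  0.0000e+00  0.0000e+00  1.0000e+00]]
```

```bash
python3 -m crank '[[[0,-0.0031,-0.0001],[0.0378,0,0.0079],0.02],[[0,-0.0031,-0.0001],[0.0378,0,0.0079],0.02],[[0,-0.0031,-0.0001],[0.0378,0,0.0079],0.02],[[0,-0.0031,-0.0001],[0.0378,0,0.0079],0.02],[[0,-0.0031,-0.0001],[0.0378,0,0.0079],0.02],[[0,-0.0031,-0.0001],[0.0378,0,0.0079],0.02],[[0,-0.0031,-0.0001],[0.0378,0,0.0079],0.02],[[0,-0.0031,-0.0001],[0.0378,0,0.0079],0.02]]'
python3 -m crank '[[[0,-0.0031,-0.0001],[0.0378,0,0.0079],0.02],[[0,-0.0031,-0.0001],[0.0378,0,0.0079],0.02],[[0,-0.0031,-0.0001],[0.0378,0,0.0079],0.02],[[0,-0.0031,-0.0001],[0.0378,0,0.0079],0.02],[[0,-0.0031,-0.0001],[0.0378,0,0.0079],0.02],[[0,-0.0031,-0.0001],[0.0378,0,0.0079],0.02],[[0,-0.0031,-0.0001],[0.0378,0,0.0079],0.02],[[0,-0.0031,-0.0001],[0.0378,0,0.0079],0.02]]'
python3 - <<'E'
from h import *
T=Tcur(); g=T[:3,3]-19*T[:3,0]; print("grip",g,T.round(3)); o=np.array([552.3,-106.9,150]);d=o-g; print(np.linalg.norm(d),np.arctan2(d[1],d[0]),np.arcsin(-d[2]/np.linalg.norm(d)),"tool bearing",np.arctan2(-T[1,2],-T[0,2]),"tool tilt",np.arcsin(T[2,2]))
E
```

```text
t: 5.32
ee_pos: [582.5, -180.7, 114.1]
orientation: [1.03, 1.546, -0.838]
ft_force: [0.4, -1.8, 0.0]
width: 27.7
t: 5.98
ee_pos: [558.4, -186.6, 114.2]
orientation: [1.288, 1.404, -1.049]
ft_force: [-0.5, -4.5, -1.7]
width: 27.9
grip [ 558.71015704 -190.49780072  132.84477768] [[-1.80000e-02  9.96000e-01  8.30000e-02  5.58362e+02]
 [ 2.03000e-01  8.50000e-02 -9.75000e-01 -1.86640e+02]
 [-9.79000e-01 -1.00000e-03 -2.04000e-01  1.14244e+02]
 [ 0.00000e+00  0.00000e+00  0.00000e+00  1.00000e+00]]
85.58027840453083 1.6473251118780339 -0.20182503999910142 tool bearing 1.6560276945018222 tool tilt -0.20531817518753664
```

```bash
python3 -m crank '[[[-0.0031,0,0.0006],[0,-0.0366,0],0.02],[[-0.0031,0,0.0006],[0,-0.0366,0],0.02],[[-0.0031,0,0.0006],[0,-0.0366,0],0.02],[[-0.0031,0,0.0006],[0,-0.0366,0],0.02],[[-0.0031,0,0.0006],[0,-0.0366,0],0.02],[[-0.0031,0,0.0006],[0,-0.0366,0],0.02],[[-0.0031,0,0.0006],[0,-0.0366,0],0.02],[[-0.0031,0,0.0006],[0,-0.0366,0],0.02]]'
python3 -m crank '[[[-0.0031,0,0.0006],[0,-0.0366,0],0.02],[[-0.0031,0,0.0006],[0,-0.0366,0],0.02],[[-0.0031,0,0.0006],[0,-0.0366,0],0.02],[[-0.0031,0,0.0006],[0,-0.0366,0],0.02],[[-0.0031,0,0.0006],[0,-0.0366,0],0.02],[[-0.0031,0,0.0006],[0,-0.0366,0],0.02],[[-0.0031,0,0.0006],[0,-0.0366,0],0.02],[[-0.0031,0,0.0006],[0,-0.0366,0],0.02]]'
python3 - <<'E'
from h import *
T=Tcur(); g=T[:3,3]-19*T[:3,0]; print("grip",g,T.round(3)); p=(552.3,-106.9);o=np.array([*p,150]);d=o-g; print(np.linalg.norm(d),np.arctan2(d[1],d[0]),np.arcsin(-d[2]/np.linalg.norm(d)),"tool bearing",np.arctan2(-T[1,2],-T[0,2]),"tool tilt",np.arcsin(T[2,2]))
for n in ["wrist","side","scene"]: save(n,n+"5")
b,t=1.6535,.378
ex=[([[*p,150],[535.65,93.94,70]],(255,0,255))]
overlay("wrist5",p,b,t,"o5w",(160,0,480,300),2.4,ex)
overlay("side5",p,b,t,"o5d",(270,100,450,300),3,ex)
overlay("scene5",p,b,t,"o5s",(240,140,420,310),4,ex)
E
```

```text
t: 6.65
ee_pos: [559.1, -193.5, 139.1]
orientation: [1.082, 1.181, -1.184]
ft_force: [-1.7, -4.9, 0.9]
width: 28.1
t: 7.32
ee_pos: [559.0, -193.0, 164.8]
orientation: [0.872, 0.953, -1.293]
ft_force: [-2.5, -4.8, 3.6]
width: 27.8
grip [ 558.4322988  -185.88623444  182.39132373] [[ 3.10000e-02  9.96000e-01  8.10000e-02  5.59028e+02]
 [-3.72000e-01  8.70000e-02 -9.24000e-01 -1.92950e+02]
 [-9.28000e-01 -1.00000e-03  3.73000e-01  1.64763e+02]
 [ 0.00000e+00  0.00000e+00  0.00000e+00  1.00000e+00]]
85.58988359069981 1.648278463000015 0.3881190550065634 tool bearing 1.6582381134821542 tool tilt 0.3823550917567191
```

View pics/o5w.png

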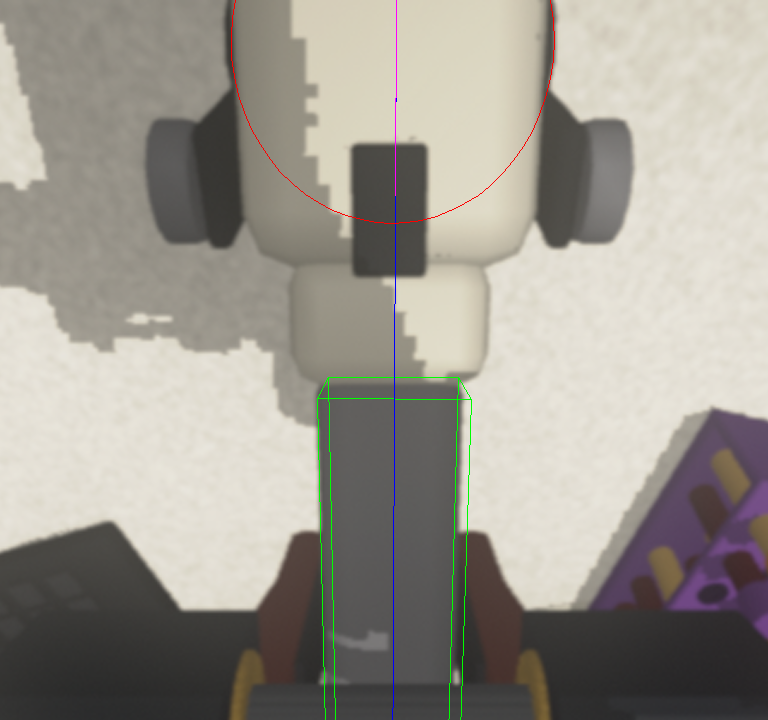

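View pics/o5d.png

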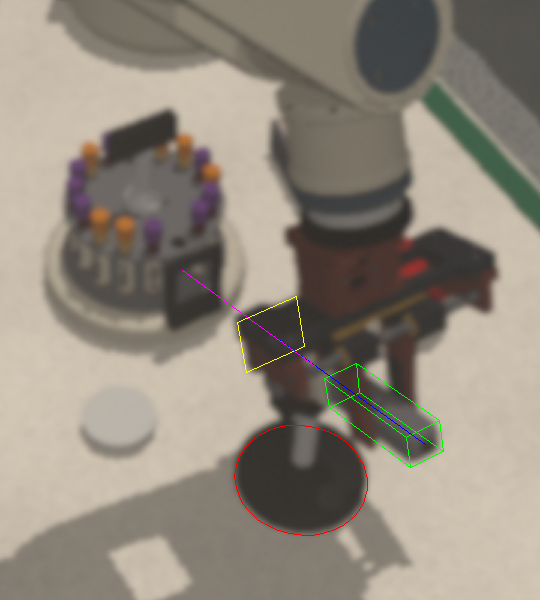

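View pics/o5s.png

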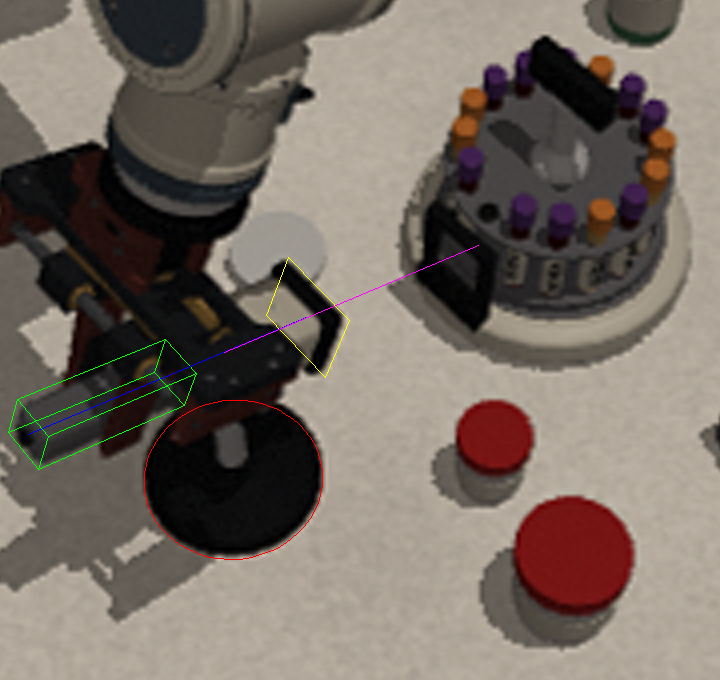

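```bash
python3 -m crank '[[[0,0,0],[0,0,0],0.04],[[0,0,0],[0,0,0],0.06],[[0,0,0],[0,0,0],0.08],[[0,0,0],[0,0,0],0.0878],[[0,0,0],[0,0,0],0.0878],[[0,0,0],[0,0,0],0.0878],[[0,0,0],[0,0,0],0.0878],[[0,0,0],[0,0,0],0.0878]]'
python3 -m crank '[[[-0.005,0,0],[0,0,0],0.0878],[[-0.01,0,0],[0,0,0],0.0878],[[-0.015,0,0],[0,0,0],0.0878],[[-0.02,0,0],[0,0,0],0.0878],[[-0.02,0,0],[0,0,0],0.0878],[[-0.02,0,0],[0,0,0],0.0878],[[-0.02,0,0],[0,0,0],0.0878],[[0,0,0],[0,0,0],0.0878]]'
python3 - <<'E'
from h import *
T=Tcur(); print(T.round(3))
for n in ["wrist","side","scene"]: save(n,n+"6")
p=(551.9,-106.9);b,t=1.658,.38
ex=[([[*p,150],[535.65,93.94,70]],(255,0,255))]
overlay("wrist6",p,b,t,"o6w",(160,0,480,300),2.4,ex)
overlay("side6",p,b,t,"o6d",(270,130,450,290),4,ex)
overlay("scene6",p,b,t,"o6s",(240,150,420,290),4,ex)
E
```

```text
t: 8.13
ee_pos: [558.9, -192.0, 163.8]
orientation: [0.875, 0.956, -1.292]
ft_force: [0.1, 0.5, 0.4]
width: 77.8
t: 8.8
ee_pos: [557.6, -150.5, 270.7]
orientation: [0.877, 0.951, -1.287]
ft_force: [-0.0, -0.5, 0.1]
width: 87.6
[[ 3.80000e-02  9.96000e-01  8.00000e-02  5.57616e+02]
 [-3.69000e-01  8.80000e-02 -9.25000e-01 -1.50495e+02]
 [-9.29000e-01  6.00000e-03  3.71000e-01  2.70666e+02]
 [ 0.00000e+00  0.00000e+00  0.00000e+00  1.00000e+00]]
```

View pics/o6w.png

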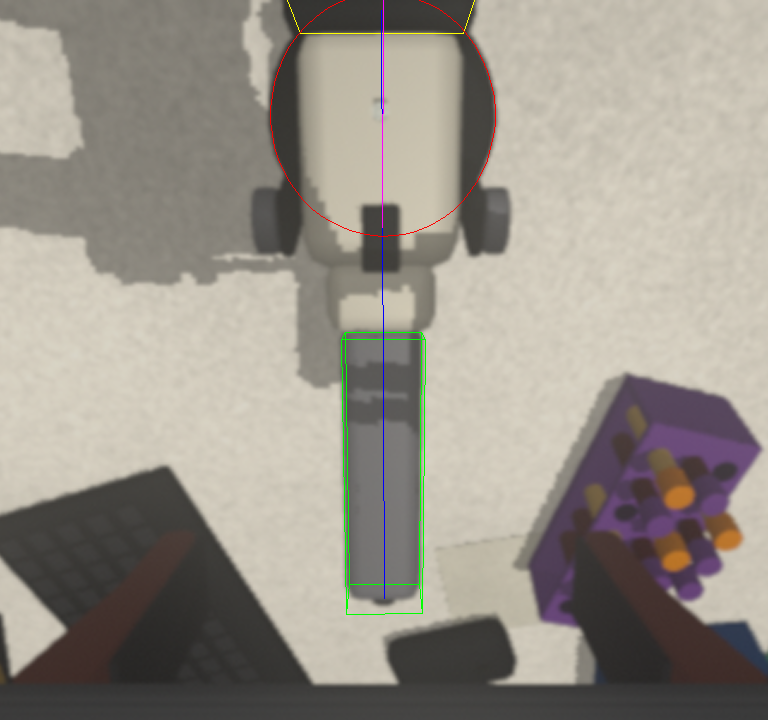

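View pics/o6d.png

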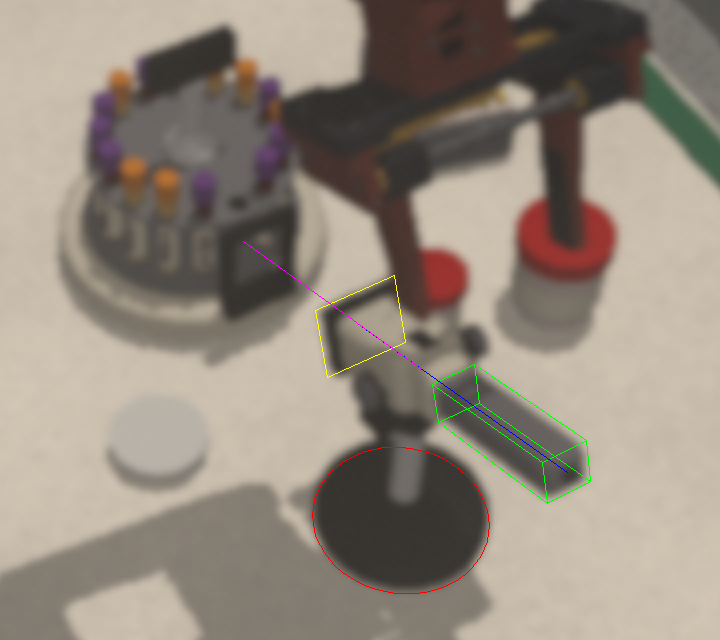

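View pics/o6s.png

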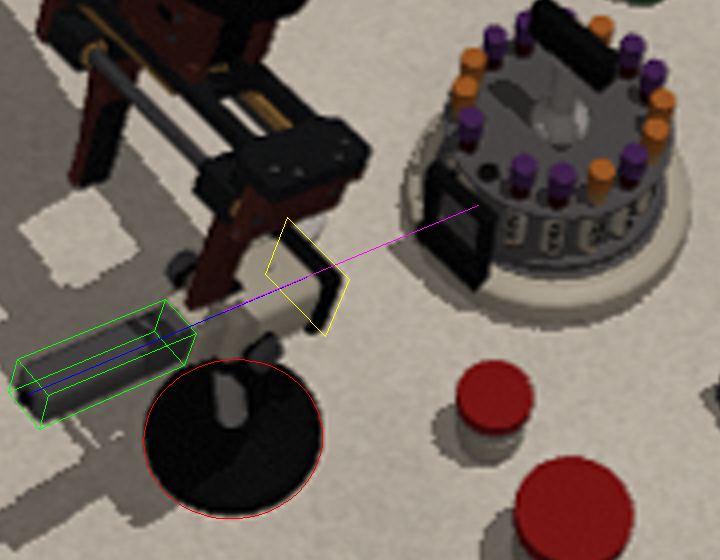

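Run:
```python
from h import *
A=np.array([528.8,163.6]);yaw=.098
u=np.array([np.sin(yaw),-np.cos(yaw)]);v=np.array([np.cos(yaw),np.sin(yaw)])
def rect(r,w,z0,z1): return [[*(A+r*u+s*w*v),z] for s,z in ((-1,z0),(1,z0),(1,z1),(-1,z1),(-1,z0))]
p=(551.9,-106.9);b,t=1.658,.38
G=[*(A+70*u),70]
ex=[([[*p,150],G],(255,0,255)),(rect(88,20,46,96),(0,255,0)),(rect(70,20,46,96),(255,255,0)),(circ(A,97,0),(0,0,255)),(circ(A,61.5,130),(0,255,0)),(circ(A,97,20),(0,128,255))]
overlay("scene6",p,b,t,"o7s",(320,140,430,240),6,ex)
overlay("side6",p,b,t,"o7d",(270,100,390,220),5,ex)
```

```text
(no output)
```

View pics/o7s.png

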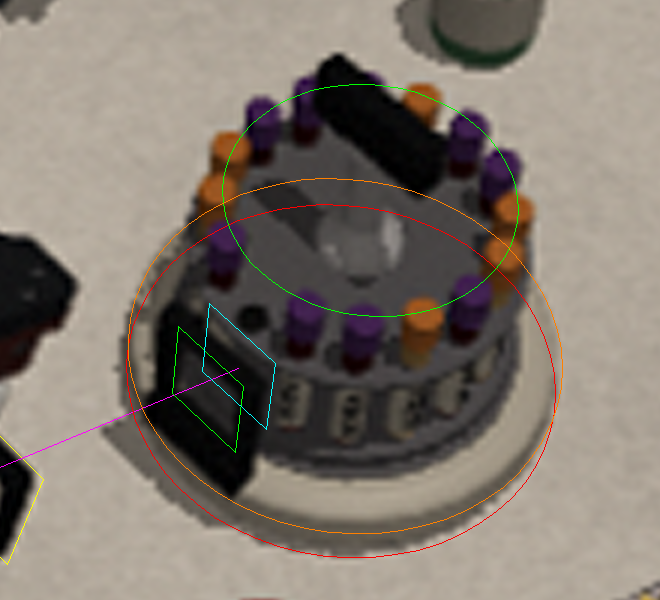

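View pics/o7d.png

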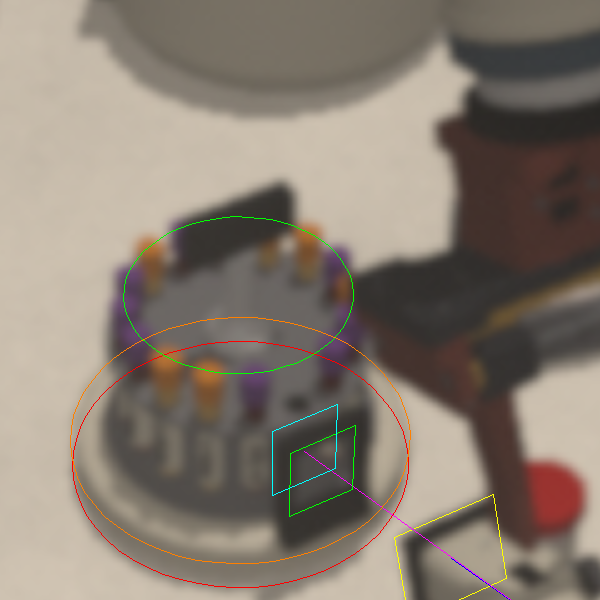

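Run:
```python
from h import *
from scipy.optimize import least_squares
S=load("scene6");D=load("side6")
sc={9:(226,231),10:(218,181),11:(231,141),12:(263,105),13:(308,84),7:(305,303),6:(363,320),5:(423,309),4:(471,288),3:(503,245),2:(514,203),1:(502,158),0:(468,120),15:(422,92)}
sd={9:(255,370),10:(209,367),11:(165,354)}
def mk(d,s,off): return np.array(list(d)),(np.array(list(d.values()))+.5)/s-.5+np.array(off)
def fit(C,k,uv,free):
    def f(q):
        a=(q[2] if free else 1.6655)-k*np.pi/8
        return (proj(C,np.c_[q[0]+61.5*np.cos(a),q[1]+61.5*np.sin(a),0*a+130])-uv).ravel()
    r=least_squares(f,[528,163]+([1.66] if free else [])); return r.x,np.abs(r.fun).max()
print(fit(S,*mk(sc,6,(320,140)),True)); print(fit(D,*mk(sd,5,(270,100)),False))
```

```text
(array([526.67275236, 162.79578134,   1.66660277]), np.float64(1.0965408668590726))
(array([530.11133666, 165.14790201]), np.float64(0.3929595257437768))
```

Run:
```python
from h import *
p=(551.9,-106.9)
overlay("scene6",p,1.66,.38,"o8a",(230,200,350,290),6)
img=cv2.imread("pics/scene6.png")[200:290,230:350]; cv2.imwrite("pics/o8b.png",np.clip(cv2.resize(img,None,fx=6,fy=6,interpolation=cv2.INTER_CUBIC).astype(int)*1.8,0,255).astype(np.uint8))
```

```text
(no output)
```

View pics/o8a.png

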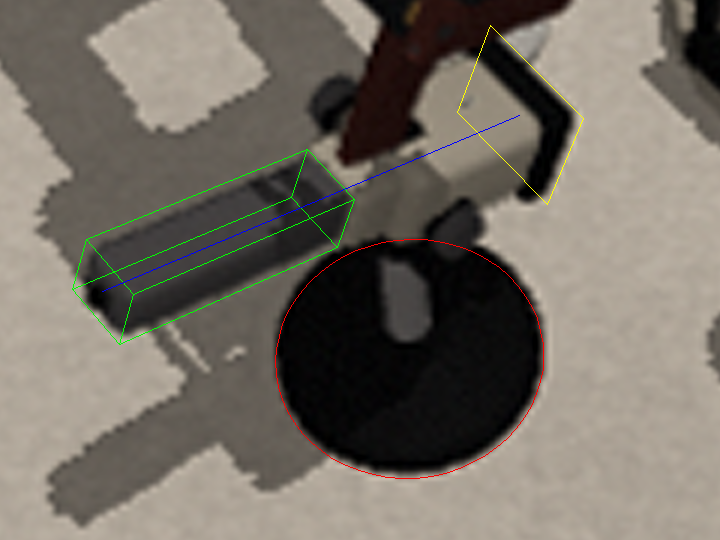

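View pics/o8b.png

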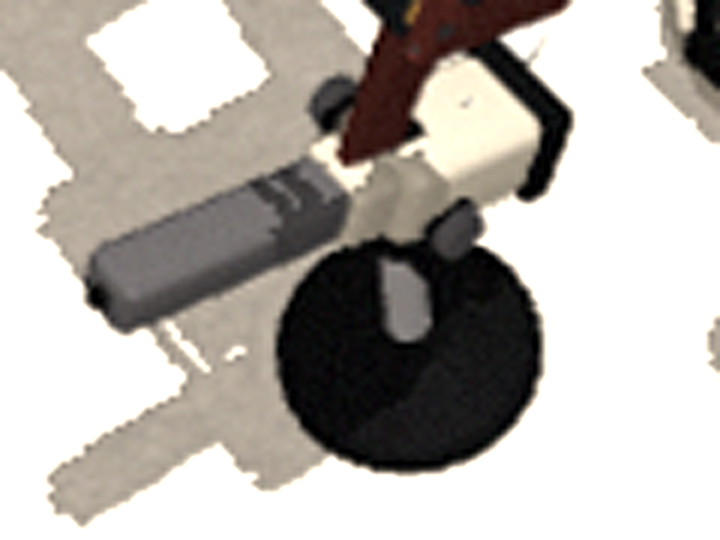

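Run:
```python
from h import *
p=(551.9,-106.9)
for i,t in enumerate((.38,)):
    overlay("side6",p,1.66,t,f"o9{i}",(340,180,425,260),8)
```

```text
(no output)
```

View pics/o90.png

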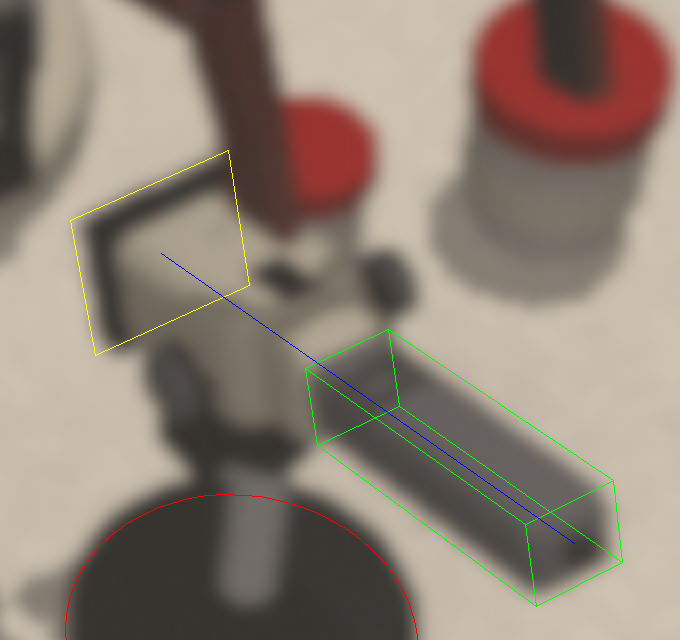

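```bash
cat > fit2.py <<'E'
from h import *
from scipy.optimize import least_squares
from scipy.ndimage import map_coordinates
views={"side1":0,"scene2":0,"side6":1,"scene6":1}
imgs={k:cv2.cvtColor(cv2.GaussianBlur(cv2.imread(f"pics/{k}.png"),(0,0),.7),cv2.COLOR_BGR2LAB).astype(float) for k in views}
Cs={k:load(k) for k in views}
xs=np.linspace(-45,-125,17)
def edges(k,b,t,hw,hh,off,p):
    M=rframe(b,t);o=np.array([*p,150.]);out=[]
    a=proj(Cs[k],o+np.array([[-45,0,0],[-125,0,0]])@M.T); d=a[1]-a[0];d/=np.linalg.norm(d);n=np.array([-d[1],d[0]])
    for x in xs:
        c=proj(Cs[k],o+np.array([[x,0,0]])@M.T)[0]+off
        P=proj(Cs[k],o+np.array([(x,y*hw,z*hh) for y in(-1,1) for z in (-1,1)])@M.T)+off
        s=(P-c)@n; out.append((c,n,s.min(),s.max()))
    return out
p=np.array([551.9,-106.9])
# measurements
b=[2.2735,1.658];t=[-.208,.38]
meas={}
for k,j in views.items():
    E=edges(k,b[j],t[j],13,12,0,p);m=[]
    for c,n,lo,hi in E:
        for q in (lo,hi):
            u=np.arange(q-3.5,q+3.5,.1); P=c+u[:,None]*n
            pr=np.array([map_coordinates(imgs[k][...,ch],[P[:,1],P[:,0]],order=1) for ch in range(3)])
            g=np.linalg.norm(pr[:,10:]-pr[:,:-10],axis=0); i=g.argmax(); 
            w=g**2*(np.abs(np.arange(len(g))-i)<10)
            m.append(((w*(u[5:5+len(g)])).sum()/w.sum()-q) if g[i]>8 else np.nan)
    meas[k]=np.array(m).reshape(-1,2); print(k,np.round(meas[k].T,1).tolist())
base={k:[(c,n,lo,hi) for c,n,lo,hi in edges(k,b[j],t[j],13,12,0,p)] for k,j in views.items()}
def f(q):
    b0,t0,hw,hh=q[:4]; off={"side":q[4:6],"scene":q[6:8]}; r=[]
    for k,j in views.items():
        E=edges(k,b0+j*-.6155,t0+j*.5875,hw,hh,off[k[:-1]],p)
        for i,(c,n,lo,hi) in enumerate(E):
            c0,n0,l0,h0=base[k][i]
            for e,z,mm in ((lo,l0,meas[k][i,0]),(hi,h0,meas[k][i,1])):
                if np.isnan(mm): continue
                P=c0+n0*(z+mm); r.append((P-c)@n-e)
    return np.r_[r,(q[4:])/1.0*2]
r=least_squares(f,[2.27,-.2,13,12,0,0,0,0],loss="soft_l1",f_scale=.3)
J=np.linalg.inv(r.jac.T@r.jac); print(r.x.round(3),"sd",(np.sqrt(np.diag(J))*.3).round(3),"now b,t",r.x[0]-.6155,r.x[1]+.5875, "med res",np.median(np.abs(r.fun)))
E
python3 fit2.py
```

```text
side1 [[0.8, 0.8, 0.8, 0.8, 0.8, 0.8, 0.9, 1.0, 1.0, 1.0, 1.0, 1.1, 1.1, 1.1, 1.0, 1.0, 1.0], [-0.8, 0.0, -0.8, -0.9, -0.9, -0.8, -0.7, -0.7, -0.7, -0.7, -0.7, -0.6, -0.5, -0.2, -0.3, -0.1, -0.1]]
scene2 [[-0.2, -0.3, -0.3, -0.9, 1.5, 1.8, 1.2, 1.2, 1.0, 1.4, 0.9, 1.1, 1.4, 1.8, 0.2, 0.1, -0.0], [1.8, 2.3, 2.6, -0.1, -0.6, -0.3, -0.1, 2.7, 2.6, 2.2, 1.6, 0.9, 1.1, 0.6, 0.8, 1.1, 0.6]]
side6 [[0.6, 0.7, 0.8, 0.8, 0.8, 0.8, 0.7, 0.8, 1.0, 0.9, 1.1, 1.1, 1.0, 0.9, 1.1, 1.2, 1.1], [-0.9, -1.1, -0.8, -0.9, -1.0, -0.9, -0.9, -0.9, -0.7, -0.8, -0.9, -0.6, -0.6, -0.7, -0.7, -0.7, -0.8]]
scene6 [[-1.4, -1.8, -2.4, -2.7, 0.6, 0.5, 0.4, 0.2, 0.0, 0.1, 0.4, 0.3, 0.2, 0.0, -0.2, -0.0, 0.1], [-0.8, -0.4, -0.6, -0.7, -0.5, -0.4, -0.5, -0.6, -0.8, -0.5, -0.6, -0.7, -0.9, -0.9, -0.7, -0.8, -0.9]]
[ 2.274 -0.224 14.597  7.185  0.31  -0.112 -1.114  0.265] sd [0.004 0.005 0.396 0.568 0.284 0.16  0.258 0.181] now b,t 1.658965198109255 0.36354440612207173 med res 0.1698746722736928
```

Run:
```python
from h import *
p=(551.9,-106.9)
def nose(b,t,x): 
    M=rframe(b,t); return np.array([*p,150])+np.array([(x,y,z) for y,z in ((-28,-24),(28,-24),(28,24),(-28,24),(-28,-24))])@M.T
ex=[(nose(1.659,.38,61),(255,0,255)),(nose(1.659,.36,61),(255,255,0))]
overlay("side6",p,1.659,.365,"oAd",(340,190,400,250),10,ex)
overlay("scene6",p,1.659,.365,"oAs",(290,195,350,245),10,ex)
a=cv2.imread("pics/oAd.png");b=cv2.imread("pics/oAs.png")
cv2.imwrite("pics/oA.png",cv2.resize(np.hstack([a[:500],b[:500]]),(800,333)))
```

```text
(no output)
```

View pics/oA.png

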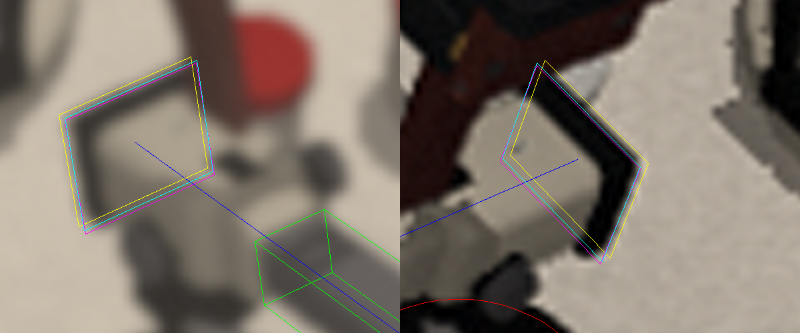

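```bash
cat >> h.py <<'E'
def Tdown(x,y,z,yaw):
    T=np.eye(4); T[:3,:3]=np.c_[[0,0,-1],[np.cos(yaw),np.sin(yaw),0],np.cross([0,0,-1],[np.cos(yaw),np.sin(yaw),0])]; T[:3,3]=(x,y,z); return T
E
python3 - <<'E'
from h import *
T=Tcur()
rows(T,Tdown(540,0,330,.0873+.5),8)
rows(Tdown(540,0,330,.5873),Tdown(528.7,163.6,270,1.667),14)
print(ctrl.get_obs()["qpos"])
E
```

```text
8 rows of [-0.0119, 0.0037, -0.0168] [-0.0617, 0.0463, 0.012] step 20.9 mm 4.47 deg
14 rows of [0.0043, 0.0105, -0.0064] [-0.0771, 0.0, 0.0] step 13.0 mm 4.42 deg
[-0.08985305  0.28359115  1.78435238 -0.43408833  1.04787025  0.03712465]
```

```bash
python3 -m crank '[[[-0.0119,0.0037,-0.0168],[-0.0617,0.0463,0.012],0.0878],[[-0.0119,0.0037,-0.0168],[-0.0617,0.0463,0.012],0.0878],[[-0.0119,0.0037,-0.0168],[-0.0617,0.0463,0.012],0.0878],[[-0.0119,0.0037,-0.0168],[-0.0617,0.0463,0.012],0.0878],[[-0.0119,0.0037,-0.0168],[-0.0617,0.0463,0.012],0.0878],[[-0.0119,0.0037,-0.0168],[-0.0617,0.0463,0.012],0.0878],[[-0.0119,0.0037,-0.0168],[-0.0617,0.0463,0.012],0.0878],[[-0.0119,0.0037,-0.0168],[-0.0617,0.0463,0.012],0.0878]]'
python3 - <<'E'
from h import *
T=Tcur(); print(T.round(3), ctrl.get_obs()["qpos"])
for n in ["wrist","side"]: save(n,n+"7")
A=np.array([528.8,163.6]);yaw=.097
u=np.array([np.sin(yaw),-np.cos(yaw)]);G=[*(A+70*u),70]
p=(551.9,-106.9)
overlay("wrist7",p,1.659,.37,"oBw",(110,0,510,300),1.9,[([[*p,150],G],(255,0,255)),(circ(A,97,0),(0,0,255)),(circ(A,61.5,130),(0,255,0))])
E
```

```text
t: 9.62
ee_pos: [539.7, 0.7, 328.6]
orientation: [0.765, 1.436, -0.765]
ft_force: [0.6, -0.5, -0.4]
width: 87.6
[[-3.00000e-03  8.31000e-01  5.56000e-01  5.39704e+02]
 [ 2.00000e-03  5.56000e-01 -8.31000e-01  7.30000e-01]
 [-1.00000e+00 -2.00000e-03 -3.00000e-03  3.28613e+02]
 [ 0.00000e+00  0.00000e+00  0.00000e+00  1.00000e+00]] [-0.02179343  0.18813186  1.7054437   0.00200955  1.25133886 -0.61205272]
```

View pics/oBw.png

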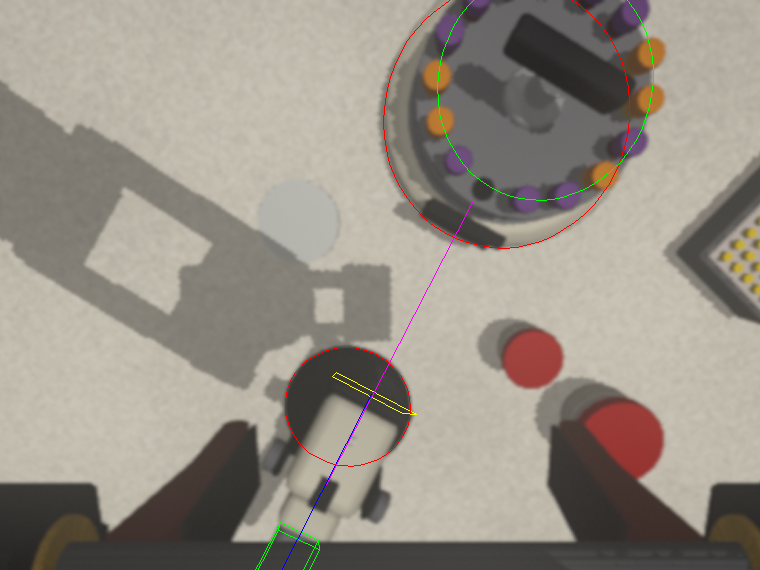

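```bash
python3 -m crank '[[[0.0043,0.0105,-0.0064],[-0.0771,0,0],0.0878],[[0.0043,0.0105,-0.0064],[-0.0771,0,0],0.0878],[[0.0043,0.0105,-0.0064],[-0.0771,0,0],0.0878],[[0.0043,0.0105,-0.0064],[-0.0771,0,0],0.0878],[[0.0043,0.0105,-0.0064],[-0.0771,0,0],0.0878],[[0.0043,0.0105,-0.0064],[-0.0771,0,0],0.0878],[[0.0043,0.0105,-0.0064],[-0.0771,0,0],0.0878],[[0.0043,0.0105,-0.0064],[-0.0771,0,0],0.0878]]'
python3 -m crank '[[[0.0043,0.0105,-0.0064],[-0.0771,0,0],0.0878],[[0.0043,0.0105,-0.0064],[-0.0771,0,0],0.0878],[[0.0043,0.0105,-0.0064],[-0.0771,0,0],0.0878],[[0.0043,0.0105,-0.0064],[-0.0771,0,0],0.0878],[[0.0043,0.0105,-0.0064],[-0.0771,0,0],0.0878],[[0.0043,0.0105,-0.0064],[-0.0771,0,0],0.0878],[[0,0,0],[0,0,0],0.06],[[0,0,0],[0,0,0],0.06]]'
python3 - <<'E'
from h import *
T=Tcur(); print(T.round(3), ctrl.get_obs()["qpos"])
for n in ["wrist","side","scene"]: save(n,n+"8")
A=np.array([528.8,163.6]);a=.096
ux=np.array([np.cos(a),np.sin(a)]);uy=np.array([-ux[1],ux[0]])
bar=[[*(A+sx*32*ux+sy*7*uy),192] for sx,sy in ((1,1),(1,-1),(-1,-1),(-1,1),(1,1))]
p=(551.9,-106.9)
overlay("wrist8",p,1.659,.37,"oCw",(160,0,480,300),2.4,[(bar,(0,0,255)),(circ(A,61.5,130),(0,255,0))])
overlay("side8",p,1.659,.37,"oCd",(270,90,430,290),3,[(bar,(0,0,255))])
E
```

```text
t: 10.38
ee_pos: [556.4, 95.1, 293.1]
orientation: [0.285, 1.553, -0.29]
ft_force: [0.3, -0.0, 0.3]
width: 88.1
t: 11.05
ee_pos: [529.6, 163.1, 268.1]
orientation: [-0.075, 1.571, 0.071]
ft_force: [-0.1, 0.3, 1.3]
width: 77.5
[[-2.00000e-03 -9.30000e-02  9.96000e-01  5.29561e+02]
 [-2.00000e-03  9.96000e-01  9.30000e-02  1.63100e+02]
 [-1.00000e+00 -2.00000e-03 -2.00000e-03  2.68094e+02]
 [ 0.00000e+00  0.00000e+00  0.00000e+00  1.00000e+00]] [ 0.27824134  0.26880065  1.74418125 -0.00187436  1.13071593 -1.38450052]
```

View pics/oCw.png

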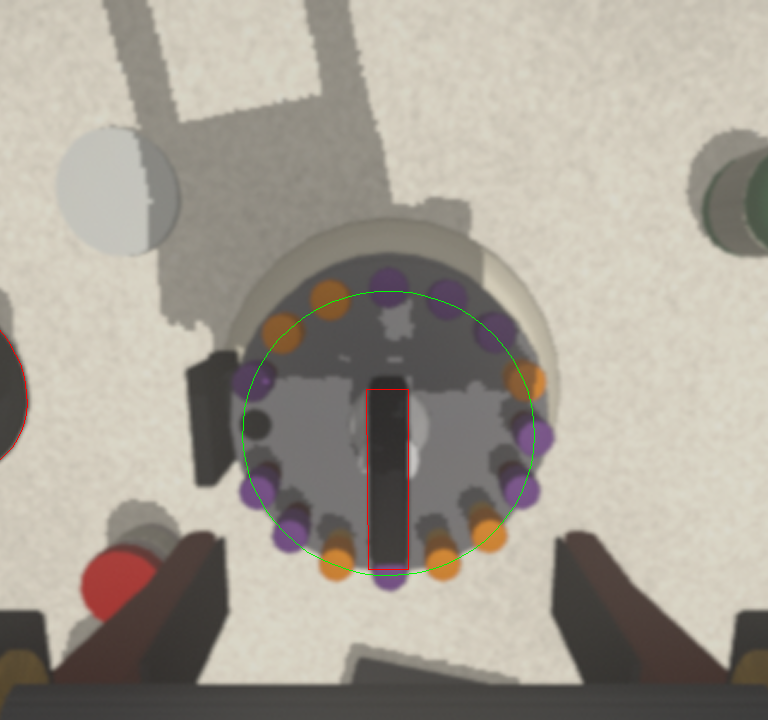

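View pics/oCd.png

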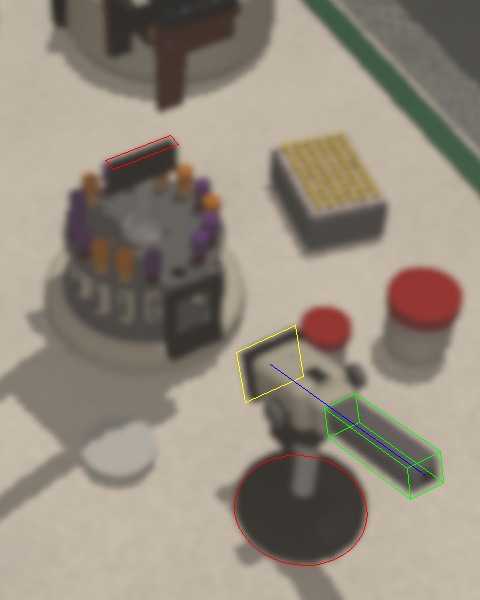

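```bash
python3 -m crank '[[[0.0138,0,-0.0001],[0,0,0],0.06],[[0.0138,0,-0.0001],[0,0,0],0.06],[[0.0138,0,-0.0001],[0,0,0],0.06],[[0.0138,0,-0.0001],[0,0,0],0.06],[[0.0138,0,-0.0001],[0,0,0],0.06],[[0.0138,0,0],[0,0,0],0.06],[[0.0138,0,0],[0,0,0],0.06],[[0.0138,0,0],[0,0,0],0.06]]'
python3 -m crank '[[[0,0,0],[0,0,0],0.03],[[0,0,0],[0,0,0],0.02],[[0,0,0],[0,0,0],0.01],[[0,0,0],[0,0,0],0.008],[[0,0,0],[0,0,0],0.008],[[0,0,0],[0,0,0],0.008],[[0,0,0],[0,0,0],0.008],[[0,0,0],[0,0,0],0.008]]'
python3 - <<'E'
from h import *
T=Tcur(); print(T.round(3)); o=ctrl.get_obs(); print(o["ft_force"],o["moment"],o["width"])
E
```

```text
t: 11.87
ee_pos: [530.2, 163.0, 158.7]
orientation: [-0.073, 1.569, 0.073]
ft_force: [-0.1, -0.4, -0.3]
width: 59.9
t: 12.53
ee_pos: [529.9, 162.7, 159.6]
orientation: [-0.077, 1.568, 0.074]
ft_force: [1.5, -5.8, 2.1]
width: 15.1
[[ 1.00000e-03 -9.60000e-02  9.95000e-01  5.29920e+02]
 [-2.00000e-03  9.95000e-01  9.60000e-02  1.62702e+02]
 [-1.00000e+00 -2.00000e-03  1.00000e-03  1.59648e+02]
 [ 0.00000e+00  0.00000e+00  0.00000e+00  1.00000e+00]]
[ 1.51165666 -5.80045749  2.12034581] [-1.02199869e+00 -2.07436484e-01 -8.30545431e-04] 15.131424306343993
```

```bash
python3 -m crank '[[[0,-0.0005,0],[0,0,0],0.008],[[0,-0.0005,0],[0,0,0],0.008],[[0,0,0],[0,0,0],0.008],[[0,0,0],[0,0,0],0.008],[[0,0,0],[0,0,0],0.008],[[0,0,0],[0,0,0],0.008],[[0,0,0],[0,0,0],0.008],[[0,0,0],[0,0,0],0.008]]'
python3 - <<'E'
from h import *
T=Tcur(); print(T.round(3)); o=ctrl.get_obs(); print(o["ft_force"],o["moment"],o["width"])
E
```

```text
t: 13.2
ee_pos: [529.9, 162.7, 159.6]
orientation: [-0.076, 1.569, 0.075]
ft_force: [-0.9, -2.6, 6.4]
width: 14.9
[[ 1.00000e-03 -9.60000e-02  9.95000e-01  5.29936e+02]
 [-0.00000e+00  9.95000e-01  9.60000e-02  1.62656e+02]
 [-1.00000e+00 -1.00000e-03  1.00000e-03  1.59578e+02]
 [ 0.00000e+00  0.00000e+00  0.00000e+00  1.00000e+00]]
[-0.89063043 -2.56866857  6.38298029] [-0.4983787   0.05036618  0.04642939] 14.857632016925313
```

```bash
python3 -m crank '[[[0,0,0],[0.0655,0,0],0.008],[[0,0,0],[0.0655,0,0],0.008],[[0,0,0],[0.0655,0,0],0.008],[[0,0,0],[0.0655,0,0],0.008],[[0,0,0],[0.0655,0,0],0.008],[[0,0,0],[0.0655,0,0],0.008],[[0,0,0],[0,0,0],0.008],[[0,0,0],[0,0,0],0.008]]'
python3 - <<'E'
from h import *
T=Tcur(); print(T.round(3),np.arctan2(T[1,1],T[0,1])); o=ctrl.get_obs(); print(o["ft_force"],o["moment"],o["width"])
save("wrist","wrist9"); save("scene","scene9")
E
```

```text
t: 13.87
ee_pos: [529.9, 162.0, 159.6]
orientation: [0.232, 1.557, -0.234]
ft_force: [0.8, -6.2, 6.7]
width: 15.5
[[ 1.00000e-03  2.93000e-01  9.56000e-01  5.29869e+02]
 [-2.00000e-03  9.56000e-01 -2.93000e-01  1.62024e+02]
 [-1.00000e+00 -1.00000e-03  1.00000e-03  1.59551e+02]
 [ 0.00000e+00  0.00000e+00  0.00000e+00  1.00000e+00]] 1.2734954416559423
[ 0.83855964 -6.22873036  6.68445721] [-1.01534618 -0.01611163  0.03057561] 15.45554954140115
```

View pics/wrist9.png

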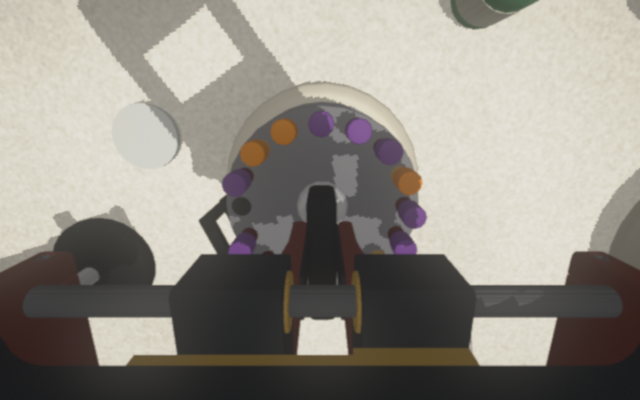

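```bash
python3 -m crank '[[[0,0,0],[0.0655,0,0],0.008],[[0,0,0],[0.0655,0,0],0.008],[[0,0,0],[0.0655,0,0],0.008],[[0,0,0],[0.0655,0,0],0.008],[[0,0,0],[0.0655,0,0],0.008],[[0,0,0],[0.0655,0,0],0.008],[[0,0,0],[0,0,0],0.008],[[0,0,0],[0,0,0],0.008]]'
python3 -c "
from h import *
T=Tcur(); print(T[:3,3],np.arctan2(T[1,1],T[0,1])); o=ctrl.get_obs(); print(o['ft_force'],o['moment'],o['width'])"
```

```text
t: 14.63
ee_pos: [529.5, 161.5, 159.5]
orientation: [0.538, 1.502, -0.542]
ft_force: [-0.9, -9.1, 6.9]
width: 14.1
[529.53530429 161.49289302 159.50942595] 0.880607349614213
[-0.87443415 -9.0643914   6.87917398] [-1.5387567   0.12162002  0.03569011] 14.079819781461815
```

```bash
python3 -m crank '[[[0,-0.0004,0.0003],[0.0655,0,0],0.008],[[0,-0.0004,0.0003],[0.0655,0,0],0.008],[[0,-0.0004,0.0003],[0.0655,0,0],0.008],[[0,0,0],[0.0655,0,0],0.008],[[0,0,0],[0.0655,0,0],0.008],[[0,0,0],[0.0655,0,0],0.008],[[0,0,0],[0,0,0],0.008],[[0,0,0],[0,0,0],0.008]]'
python3 - <<'E'
from h import *
T=Tcur(); print(T[:3,3],np.arctan2(T[1,1],T[0,1])); o=ctrl.get_obs(); print(o["ft_force"],o["moment"],o["width"])
for n in ["wrist","side","scene"]: save(n,n+"10")
A=np.array([528.8,163.6]);yaw=.097
u=np.array([np.sin(yaw),-np.cos(yaw)]);G=[*(A+70*u),70]
p=(551.9,-106.9)
a=.097-1.178+1.5708-np.pi/2
ux=np.array([np.cos(a),np.sin(a)])
ex=[([[*p,150],G],(255,0,255)),([[*(A-40*ux),192],[*(A+40*ux),192]],(0,0,255))]
e=-np.pi/2+.097
for k in range(4):
    q=e-1.178+np.pi/8*0-0  # empty place dir
q=e-3*np.pi/8; ex.append((circ(A+61.5*np.array([np.cos(q),np.sin(q)]),6,110),(0,0,255)))
overlay("scene10",p,1.659,.37,"oDs",(230,140,420,290),4,ex)
overlay("side10",p,1.659,.37,"oDd",(250,80,430,280),3,ex)
overlay("wrist10",p,1.659,.37,"oDw",(120,40,480,280),2.2,ex)
E
```

```text
t: 15.3
ee_pos: [529.1, 160.9, 159.5]
orientation: [0.842, 1.401, -0.844]
ft_force: [-2.6, -3.8, 7.8]
width: 14.8
[529.05420112 160.93601968 159.51094645] 0.48730589525727597
[-2.59873127 -3.7954962   7.81668323] [-0.69786027  0.44853508  0.04357452] 14.755855198881
```

View pics/oDs.png

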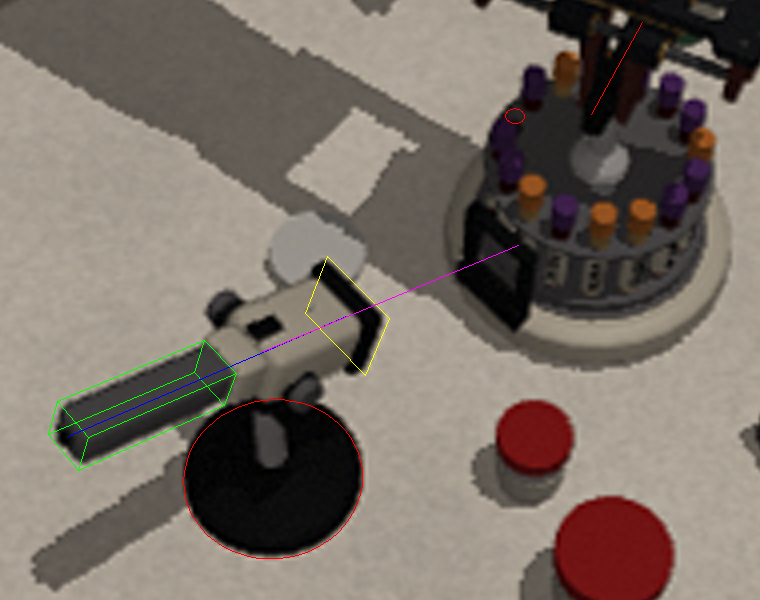

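View pics/oDd.png

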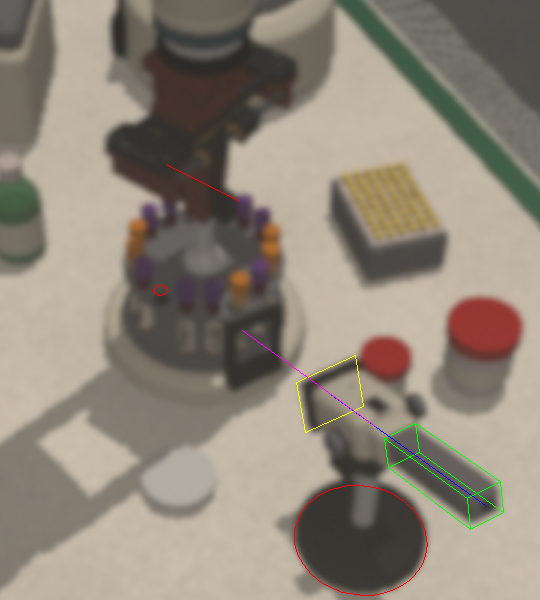

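View pics/oDw.png

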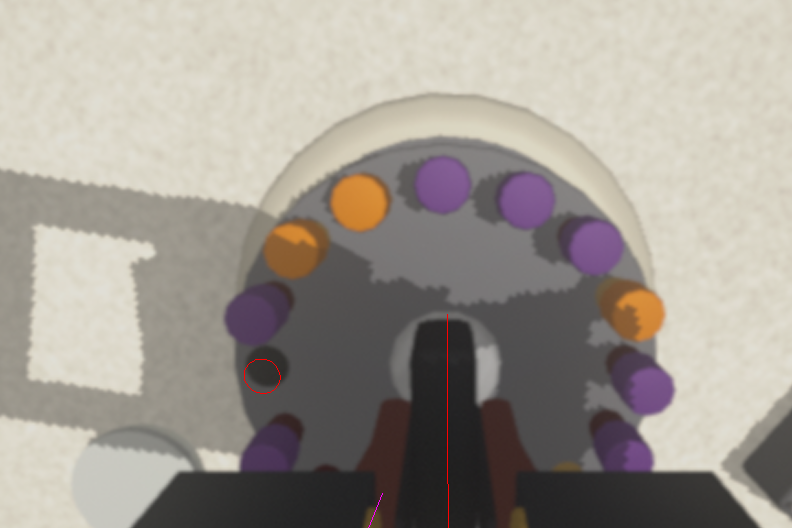

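```bash
python3 -m crank '[[[0,0,0],[0,0,0],0.008],[[0,0,0],[0,0,0],0.008],[[0,0,0],[0,0,0],0.008],[[0,0,0],[0,0,0],0.008],[[0,0,0],[0,0,0],0.008],[[0,0,0],[0,0,0],0.008],[[0,0,0],[0,0,0],0.008],[[0,0,0],[0,0,0],0.008]]'
sed -e 's/"side6":1,"scene6":1/"side10":1,"scene10":1/' -e 's/k\[:-1\]/k.rstrip("0123456789")/' fit2.py > fit3.py; python3 fit3.py | tail -1
python3 - <<'E'
from h import *
from scipy.optimize import least_squares
T=Tcur(); print(T[:3,3],np.arctan2(T[1,1],T[0,1])); o=ctrl.get_obs(); print(o["ft_force"],o["moment"],o["width"],np.abs(o["qvel"]).max())
# wheel angle from wrist10 caps (crop oDw: s2.2 off 120,40)
W=load("wrist10")
c={9:(258,317),10:(292,250),11:(360,202),12:(442,184),13:(526,200),14:(595,247),15:(637,314),0:(646,390)}
k=np.array(list(c)); uv=(np.array(list(c.values()))+.5)/2.2-.5+np.array([120,40])
f=lambda q:(proj(W,np.c_[q[0]+61.5*np.cos(q[2]-k*np.pi/8),q[1]+61.5*np.sin(q[2]-k*np.pi/8),0*k+130])-uv).ravel()
r=least_squares(f,[528,163,.5]); print(r.x,np.abs(r.fun).max(),"turned",1.6655-r.x[2])
E
```

```text
t: 16.12
ee_pos: [529.1, 160.9, 159.5]
orientation: [0.842, 1.401, -0.844]
ft_force: [-2.3, -4.1, 7.9]
width: 15.0
[ 2.273 -0.223 14.387  7.366  0.269 -0.135 -1.122  0.396] sd [0.004 0.005 0.39  0.561 0.273 0.166 0.244 0.182] now b,t 1.6579256337431523 0.36442910842087795 med res 0.13776364790340656
[529.09983763 160.94682066 159.53147594] 0.48758762594946825
[-2.27983655 -4.05823793  7.86838358] [-0.73280465  0.41753253 -0.02581122] 14.964938449626738 0.0016758131043372773
[5.27762884e+02 1.64582642e+02 4.96591933e-01] 2.982628102079161 turned 1.1689080666423246
```

```bash
python3 -c "
from workcell import workorder
print(workorder.close_job())"
```

```text
the job is handed in; nothing more can be done
None
```

The reader is aimed at the read gate and released. The tube wheel is at the third stop after home, and the gripper was still holding the bar handle when I handed the job in at about 16 s. No verdict was reported, and I did not run a separate check that each bystander had stayed put.

- **Reader:** I took the cream reader on the black foot by its handle; the pink one was the look-alike. I swivelled it by about −0.62 rad, tilted it by about +0.59 rad and let go.
    - **Sideways aim:** the bearing came out at about 1.658 rad, against 1.652 wanted, so it is off by about 1–2 mm at the gate.
    - **Height aim:** my checks disagreed on the tilt. The arm's motion gave about 0.38 rad and fitting the handle edges in the pictures gave about 0.364, against 0.378–0.383 wanted. The line of sight may therefore run 1–4 mm high in the 50 mm opening. I did not go back to correct this, because that would have broken the order asked.
- **Wheel:** the empty place was in the gate at the start. I turned the wheel clockwise in three separate clicks.
    - **Angle:** the tool turned 1.18 rad and the tube caps in the picture gave 1.169, against 1.178 wanted. That picture fit was loose, up to 3 pixels off.
    - **Tube:** the third tube, with an orange cap, stands in the gate.
    - **Holding:** the arm was steady with the jaws closed on the bar and under 10 N on the wrist. The grip points put the wheel's axis about 2–3 mm nearer the reader than the cameras did.

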